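# Clamp tubes in the tacking jig

## Task

Lay every loose tube in the tube jig, one to a V-groove, lying across both rails between the end stop and the open jaw. Then fit the red flywheel fully home on the square cam shaft, turn it clockwise (seen from above) until the resistance has peaked and the cam has just gone over its dead centre, so that the jaw holds the tubes tight against the stop, and stop there: further on, the clamp lets go again. Finally lift the flywheel off and lay it flat on the black rubber mat it came from, leaving the other tools alone.

Things in the scene. Friction and masses are not known exactly. Their poses are not given: they have to be found in the camera images.
- jig: fixed tube clamping jig, 330 x 285 x 12 mm base plate; origin at its underside, x across the tubes, y along the tubes towards the end stop. Two grey V-rails, 12 mm thick, run along x at y 6 and y 90 mm, tops 42 mm high, each with five 90 degree V-grooves 28 mm wide, 14 mm deep, at x -112, -56, 0, 56, 112 mm. The cam shaft stands at x 0, y -100 mm
- stop_mid (a point): middle of the face of the end stop, a steel bar across the jig (face at y 126 mm, 62 mm high) against which the tube ends are pushed; a tube pushed home has its middle 70 mm from this face. Axes as the jig's
- jaw (a joint): travel (m) of the yellow jaw bar (58 mm high, opposite the stop) towards the stop: 0 open, 0.020 at dead centre. One spring plunger per groove (18 mm round, rubber face) at tube axis height, faces at jig y -30 mm when open, so a tube laid with the clamp open has 12 to 16 mm of play along y. Closing, the jaw shoves the tubes along their grooves against the stop
- groove0 (a point): middle of V-groove pair 0, 45.7 mm above the bench: where the axis of a cradled tube runs, half-way between the rails and half-way along the gap from open jaw to stop; axes as the jig's (tubes lie along y). Grooves are 56 mm apart
- groove1 (a point): middle of V-groove pair 1, 45.7 mm above the bench: where the axis of a cradled tube runs, half-way between the rails and half-way along the gap from open jaw to stop; axes as the jig's (tubes lie along y). Grooves are 56 mm apart
- groove2 (a point): middle of V-groove pair 2, 45.7 mm above the bench: where the axis of a cradled tube runs, half-way between the rails and half-way along the gap from open jaw to stop; axes as the jig's (tubes lie along y). Grooves are 56 mm apart
- groove3 (a point): middle of V-groove pair 3, 45.7 mm above the bench: where the axis of a cradled tube runs, half-way between the rails and half-way along the gap from open jaw to stop; axes as the jig's (tubes lie along y). Grooves are 56 mm apart
- groove4 (a point): middle of V-groove pair 4, 45.7 mm above the bench: where the axis of a cradled tube runs, half-way between the rails and half-way along the gap from open jaw to stop; axes as the jig's (tubes lie along y). Grooves are 56 mm apart
- cam (a joint): angle (rad) of the vertical cam shaft that drives the jaw, growing clockwise from above, 0 to 4; starts at 0 to 0.3. Brass cam, white line on its nose. Turning it takes 0.25 N m of friction plus the return spring: most (about 0.5 N m in all) near 1.2 rad, then less; at dead centre, 2.0 rad, only friction. Friction holds it wherever it is left. Tubes are tight from 2.0 to 2.5; beyond, the jaw goes back
- shaft_seat (a point): on the axis of the cam shaft at the top of its round collar (48 mm), 75 mm above the bench, on which the flywheel's hub comes to sit; x and y square to the flats of the shaft, turning with it. Above it the shaft is 22 mm square and 40 mm tall, the top 7 mm tapered to 13 mm square
- flywheel: loose red steel flywheel, 150 mm across, 0.65 to 0.85 kg, rim and spokes 14 mm high; origin mid-underside, z up. Hub: 40 mm square tube 50 mm high with a 24 mm square bore right through, sides square to x and y; the spokes run on the diagonals, so the hub can be gripped on either pair of sides, above the spokes. Fits the shaft four ways, 1 mm to spare each side. A handle stands on the rim at x 68 mm
- handle_mid (a point): middle of the flywheel's revolving black handle, 22 mm thick and 48 mm tall (18 to 66 mm above the wheel's underside), upright, 68 mm from the wheel's axis; this point is 44 mm above the underside. It spins freely on its pin, so it can be held while the wheel is cranked round
- wheel_mat: black rubber mat 200 x 200 x 3 mm, fixed, where the flywheel lies at the start; origin at the middle of its underside
- tube_mat: blue mat 330 x 210 x 3 mm, fixed, on which the tubes lie in two rows at the start; origin at the middle of its underside
- tube0: bright round steel tube, 25 mm thick and 140 mm long, 0.16 kg, origin at its middle, x along its axis; may be absent
- tube1: bright round steel tube, 25 mm thick and 140 mm long, 0.16 kg, origin at its middle, x along its axis; may be absent
- tube2: bright round steel tube, 25 mm thick and 140 mm long, 0.16 kg, origin at its middle, x along its axis; may be absent
- tube3: bright round steel tube, 25 mm thick and 140 mm long, 0.16 kg, origin at its middle, x along its axis; may be absent
- tube4: bright round steel tube, 25 mm thick and 140 mm long, 0.16 kg, origin at its middle, x along its axis; may be absent
- tube5: bright round steel tube, 25 mm thick and 140 mm long, 0.16 kg, origin at its middle, x along its axis; may be absent
- weld_magnet: red triangular welding magnet, 92 mm wide, 16 mm thick, lying beyond the jig on the left; to be left alone
- wire_brush: wire brush with wooden back, 245 mm long, 27 mm high, lying beyond the jig; to be left alone
- pliers: green-handled pliers, 190 mm long, lying on the right beyond the flywheel; to be left alone
Mind the look-alikes: they are no part of the job. What is shaped like the tube1 but turquoise is not meant.

How it is judged:
By the outcome, as a careful person would: the job done as asked, in the order asked, and still so for the second after the job is handed in, with the robot touching nothing.
Of tube0, tube1, tube2, tube3, tube4, tube5 only 3 to 5 are there at a start; the rules pass over those that are not, and their reading is None.
At some moment in a run one of flywheel, tube0, tube1, tube2, tube3, tube4, tube5 may be knocked a few centimetres aside while the robot is not near it.
It also fails if it takes over 210 s, if anything falls off the work surface, if the arm or the gripper's body presses on something with over 40 N, if the wrist force passes 120 N, or if a joint passes its speed limit or range.

## Robot

A 6-joint arm with a two-finger parallel gripper is mounted at the origin on the work surface. World frame = base frame: x ahead of the robot, y to its left, z up, the work surface at z = 0. Lengths are in mm, angles in rad, forces in N, time in s.
With the tool pointing down it reaches from about 275 to 725 mm from the base axis. Payload 5.6 kg.
Tool frame: the origin (TCP) lies at the very end of the fingers, on their centre line; the grasp point (between the pads) lies 19 mm behind it (manip.grip_point_offset is the distance from the TCP to the grasp point, in mm); z points along the fingers, y is the line along which they close (so a half turn about z gives the same grasp; the last joint's range is limited). The gripper opens to 85 mm and grips with 20 to 120 N. Pads are 22 mm wide; open, the fingers measure 114 mm over their backs; the gripper's body (76 mm by 85 mm) begins 54 mm behind the grasp point. The pads swing forward as they close: fully open they stand 13 mm farther back than shut.
Start: joints at [-0.827, 0.255, 0.108, 0, -1.424, -0.285], TCP at [243.597, -493.106, 231.283] pointing down, gripper open.
Joint ranges: [-2.95, 2.95], [-1.21, 1.97], [-1.09, 1.5], [-2.87, 1.71], [-2.94, -0.07], [-3.05, 3.05]. Speed limits (rad/s): [2.57, 2.57, 3.14, 3.14, 3.14, 3.14].

## Interface

Orientations are given as [roll, pitch, yaw] about the fixed x, y, z axes, in that order (R = Rz(yaw) Ry(pitch) Rx(roll)).
In Python, from cell import manip gives the robot as it stands. The module is installed in compiled form; this text tells all that it offers.
- The arm moves only by the tool apply_moves, never from a script. Its arguments are lists of equal length, an entry for each row: "travel": the shift along the tool's x, y, z in cm, a list of three; "delta_rot": the turn, a rotation vector about the tool's x, y, z in rad, a list of three; "grip": the finger opening in cm, from 0 to 8.54. A call has 1 to 10 rows; each row shifts and turns the commanded pose from where the row before left it, along the tool's axes as they then stand; what a row does not reach is not made up. A row lasts 1/12 s, in which the tool goes at most 41.7 mm and 7.16 degrees, less where a joint would pass 70% of its speed; a pose out of reach is approached as far as the arm can. A call is refused whole if a number of a shift passes 4.17 or a number of a turn 0.125, either way. A call with a gripper value outside its range is refused whole. The fingers move at their own pace and stop on an object; "force" is the grip in N (left out, the last holds). Time passes only in rows, so rows that do not move let the fingers close. It gives the time, the measured TCP pose, the force, the opening and the grip force at its end, in the units of the state.
- manip.get_obs(): the state, without advancing time (a new reading comes with each control period).
- manip.read_camera(name): name is "scene" or "top" or "wrist"; returns the picture (480x640x3 uint8, red, green, blue); there is no depth.
- manip.calibration(name): a dict with "fx", "fy", "cx", "cy" (pixels), "D" ([k1, k2, p1, p2, k3] as OpenCV has them; the pictures are not rectified), "camera_from_world" (4x4, takes a point from world to camera coordinates); the wrist camera has in their place "T_tool_cam" (4x4, takes a point from camera to tool coordinates, whose origin is the TCP and whose axes are the flange's). Camera axes: x right, y up, looking along -z (the intrinsics and any distortion apply to the point x, -y, -z); pixel columns grow to the right and rows downward; lengths in mm; the calibration is good to about 2 mm. A picture is of the moment at which its call begins: read the wrist's pose just before it. calibration takes no time and is no camera call.
- manip.finish_job(): hands the job in; it is judged then, once.
The state is a dict: "t": time; "joint_pos": joint angles; "qvel": joint speeds; "tau": joint torques, N m; "eef_pos": TCP position; "tcp_rot": TCP orientation; "wrist_force": force on the tool from outside, world axes, zero at the start; "moment": the same for the moment, N m; "finger_gap": finger opening in mm; "grip_force": force on a finger pad.
Only numpy, scipy, OpenCV 4.12 (cv2) and the standard library are available. Lean on these libraries where they do the work, as an engineer would, in place of code of your own. Each camera call takes 0.05 s, during which the arm holds its last target. There are 200 camera calls.

## Working session

There is one attempt and no reset: what is moved stays moved. The work goes in short steps, Python scripts to look and compute and a tool call to move; the robot and the scene stay as the last step left them, time stands still between calls to the robot, and variables do not carry over. Pictures are saved under pics/ and viewed, at most 14 in all, crops included, and the job is handed in when it is done.

Besides the shell and the picture viewer there is one more tool, called after "Call:" by a JSON object that holds its "op" and its "data". apply_moves: Moves the arm, as the interface text tells. Its arguments: {"type":"object","properties":{"travel":{"type":"array"},"delta_rot":{"type":"array"},"grip":{"type":"array"},"force":{"type":"number"}},"required":["travel","delta_rot","grip"]}

```bash
mkdir -p pics; cat > h.py <<'E'
import numpy as np, cv2
from cell import manip
from scipy.spatial.transform import Rotation as R
def shot(n,name=None):
    o=manip.get_obs(); im=np.array(manip.read_camera(n))
    if name: cv2.imwrite(f'pics/{name}.png',im[:,:,::-1])
    return o,im
def cam(n,o=None):
    c=manip.calibration(n); K=np.array([[c['fx'],0,c['cx']],[0,c['fy'],c['cy']],[0,0,1.]]); D=np.array(c['D'],float)
    if n=='wrist':
        T=np.eye(4);T[:3,:3]=R.from_euler('xyz',o['tcp_rot']).as_matrix();T[:3,3]=o['eef_pos']
        W=T@np.array(c['T_tool_cam'])
    else: W=np.linalg.inv(np.array(c['camera_from_world']))
    return K,D,W
def ray(n,px,z,o=None):
    K,D,W=cam(n,o); p=cv2.undistortPoints(np.array(px,float).reshape(-1,1,2),K,D).reshape(-1,2)
    d=np.c_[p[:,0],-p[:,1],-np.ones(len(p))]@W[:3,:3].T; c=W[:3,3]
    return c+d*((z-c[2])/d[:,2])[:,None]
def proj(n,P,o=None):
    K,D,W=cam(n,o); q=(np.array(P,float).reshape(-1,3)-W[:3,3])@W[:3,:3]
    return cv2.projectPoints(q*[1,-1,-1],np.zeros(3),np.zeros(3),K,D)[0].reshape(-1,2)
E
python3 - <<'E'
from h import *
o,_=shot('top','top0'); shot('scene','scene0')
print({k:np.round(v,3) for k,v in o.items()})
for n in('top','scene'):
    print(n,np.round(cam(n)[2],2).tolist())
print(manip.calibration('wrist'), manip.grip_point_offset)
E
```

```text
{'t': np.float64(0.0), 'joint_pos': array([-8.270e-01,  2.560e-01,  1.070e-01, -1.000e-03, -1.424e+00,
       -2.850e-01]), 'qvel': array([-0.001,  0.   , -0.   ,  0.001,  0.001, -0.001]), 'tau': array([ 0.0000e+00, -3.8663e+01,  2.3794e+01,  5.3650e+00, -6.0000e-03,
       -0.0000e+00]), 'eef_pos': array([ 243.437, -492.634,  230.391]), 'tcp_rot': array([ 3.14 , -0.   , -2.683]), 'wrist_force': array([-0.116,  0.093, -0.111]), 'moment': array([-0.016,  0.011, -0.026]), 'grip_force': np.float64(0.0), 'finger_gap': np.float64(85.527)}
top [[-0.03, 0.98, -0.21, 171.87], [-1.0, -0.03, 0.01, -19.76], [-0.0, 0.21, 0.98, 1561.97], [0.0, 0.0, 0.0, 1.0]]
scene [[-0.7, -0.49, 0.52, 1258.44], [0.71, -0.47, 0.52, 759.17], [-0.01, 0.73, 0.68, 1071.7], [0.0, 0.0, 0.0, 1.0]]
{'fx': 406.4659763477276, 'fy': 406.4659763477276, 'cx': 321.56558066010143, 'cy': 234.61390180297352, 'D': array([-0.01551583,  0.        ,  0.        ,  0.        ,  0.        ]), 'T_tool_cam': array([[-9.56225747e-04,  9.59661815e-01,  2.81155271e-01,
         7.20901448e+01],
       [ 9.99999507e-01,  9.92724471e-04,  1.26105003e-05,
        -3.50699273e-02],
       [-2.67007902e-04,  2.81155144e-01, -9.59662291e-01,
        -1.42771692e+02],
       [ 0.00000000e+00,  0.00000000e+00,  0.00000000e+00,
         1.00000000e+00]])} 18.700000000000003
```

View pics/top0.png

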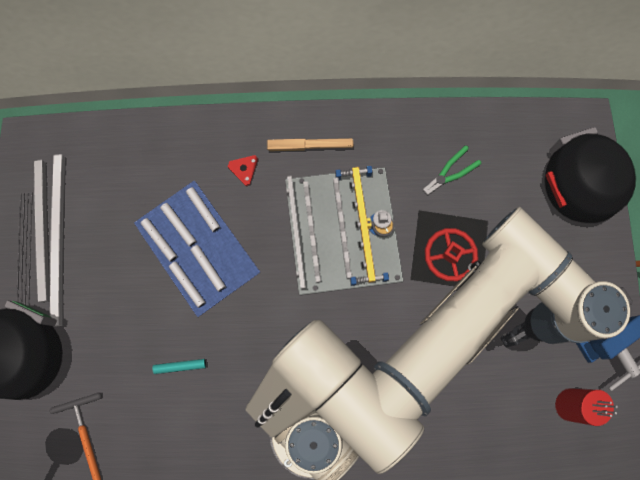

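View pics/scene0.png

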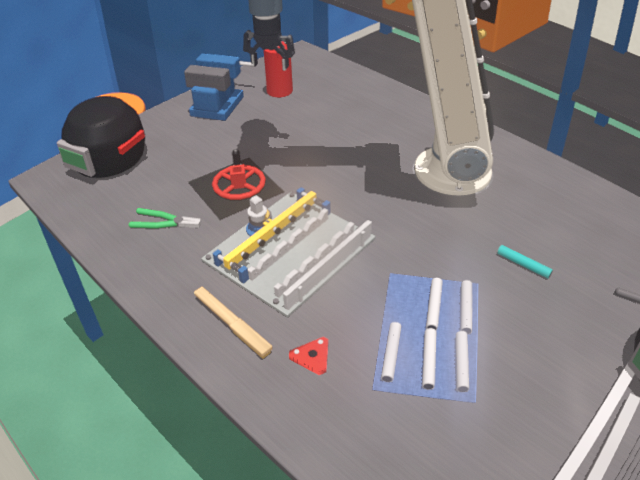

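Top view: five bright tubes on the blue mat at about (202,209), (178,225), (158,241), (207,266) and (186,284). The turquoise rod at (180,366) is the decoy. Jig centre is about (345,230) with the stop on the left, the jaw yellow and the shaft at (382,218). The flywheel is at (453,253) on the black mat. The scene view agrees.

```bash
cat > top.py <<'E'
from h import *
o,im=shot('top'); hsv=cv2.cvtColor(im,cv2.COLOR_RGB2HSV)
blue=cv2.inRange(hsv,(105,90,40),(130,255,255)); blue[:, :100]=0; blue[:,280:]=0; blue[330:]=0
cs=max(cv2.findContours(blue,0,2)[0],key=cv2.contourArea); hull=cv2.convexHull(cs)
m=np.zeros_like(blue); cv2.fillConvexPoly(m,hull,255)
t=cv2.inRange(im,(140,140,140),(255,255,255))&cv2.erode(m,np.ones((3,3)))
def pose(c,z):
    r=cv2.minAreaRect(c); b=ray('top',cv2.boxPoints(r),z); e=b[1]-b[0]; f=b[2]-b[1]
    if np.hypot(*f[:2])>np.hypot(*e[:2]): e,f=f,e
    return np.round(b.mean(0)[:2],1),np.round(np.degrees(np.arctan2(e[1],e[0])),1),np.round([np.linalg.norm(e),np.linalg.norm(f)],0),np.round(r[0])
print('mat',pose(hull,3))
for c in cv2.findContours(t,0,2)[0]:
    if cv2.contourArea(c)>60: print('tube',*pose(c,18))
print('blob stop/jaw/jig')
y=cv2.inRange(hsv,(20,120,100),(35,255,255)); c=max(cv2.findContours(y,0,2)[0],key=cv2.contourArea); print('jaw',*pose(c,58))
r=cv2.inRange(hsv,(0,150,80),(8,255,255))|cv2.inRange(hsv,(172,150,80),(180,255,255)); r[:,:410]=0;r[:,500:]=0
c=cv2.convexHull(np.vstack([c for c in cv2.findContours(r,0,2)[0]]));print('wheel',*pose(c,17))
print('jigcorners',np.round(ray('top',[(289,179),(385,168),(402,281),(300,293)],12)[:,:2],0).tolist())
print('shaft',np.round(ray('top',[(382,214)],115)[:,:2]),'mag',np.round(ray('top',[(243,170)],10)))
E
python3 top.py
```

```text
mat (array([514.3, 313.6]), np.float64(-145.7), array([332., 216.]), array([196., 248.]))
tube [410.2 335.1] -144.4 [142.  21.] [186. 284.]
tube [454.3 277.5] -147.0 [141.  21.] [207. 267.]
tube [538.6 418. ] -142.2 [142.  22.] [157. 239.]
tube [580.  363.4] -143.4 [140.  22.] [177. 224.]
tube [621.8 293.8] -147.1 [142.  22.] [201. 208.]
blob stop/jaw/jig
jaw [ 554.9 -156.6] -174.7 [320.  32.] [365. 224.]
wheel [ 470.8 -390.8] -47.7 [149. 139.] [450. 254.]
jigcorners [[700.0, 47.0], [724.0, -226.0], [400.0, -253.0], [376.0, 24.0]]
shaft [[ 562. -197.]] mag [[732. 177.  10.]]
```

```bash
cat > go.py <<'E'
import sys
from h import *
def leg(p0,r0,x,y,z,yaw,n):
    # constant row (travel in tool axes, turn about tool z) reaching the world pose in n rows
    Rt=R.from_euler('xyz',[np.pi,0,yaw]); rv=(r0.inv()*Rt).as_rotvec()/n
    M=sum((r0*R.from_rotvec(rv*k)).as_matrix() for k in range(n))
    t=np.linalg.solve(M,np.array([x,y,z])-p0)/10
    print(n,'rows travel',np.round(t,2).tolist(),'rot',np.round(rv,3).tolist(), '|t|%.2f'%np.linalg.norm(t))
    return np.array([x,y,z]),Rt
def run(legs):
    o=manip.get_obs(); p,r=np.array(o['eef_pos']),R.from_euler('xyz',o['tcp_rot'])
    for l in legs: p,r=leg(p,r,*l)
if __name__=='__main__': run(eval(sys.argv[1]))
E
python3 go.py "[(565,-90,330,-2.54,15),(530,325,330,-2.54,12)]"
```

```text
15 rows travel [-3.2, 1.25, -0.66] rot [0.0, 0.0, -0.01] |t|3.50
12 rows travel [-1.72, 3.02, 0.0] rot [0.0, 0.0, 0.0] |t|3.47
```

Call:
{"op": "apply_moves", "data": {"travel": [[-3.2, 1.25, -0.66], [-3.2, 1.25, -0.66], [-3.2, 1.25, -0.66], [-3.2, 1.25, -0.66], [-3.2, 1.25, -0.66], [-3.2, 1.25, -0.66], [-3.2, 1.25, -0.66], [-3.2, 1.25, -0.66], [-3.2, 1.25, -0.66], [-3.2, 1.25, -0.66]], "delta_rot": [[0, 0, -0.01], [0, 0, -0.01], [0, 0, -0.01], [0, 0, -0.01], [0, 0, -0.01], [0, 0, -0.01], [0, 0, -0.01], [0, 0, -0.01], [0, 0, -0.01], [0, 0, -0.01]], "grip": [8.5, 8.5, 8.5, 8.5, 8.5, 8.5, 8.5, 8.5, 8.5, 8.5]}}

```text
t: 0.98
eef_pos: [464.1, -227.6, 297.5]
tcp_rot: [3.141, -0.0, -2.582]
wrist_force: [0.4, -0.4, 0.2]
finger_gap: 85.0
grip_force: 0.0
```

Call:
{"op": "apply_moves", "data": {"travel": [[-3.2, 1.25, -0.66], [-3.2, 1.25, -0.66], [-3.2, 1.25, -0.66], [-3.2, 1.25, -0.66], [-3.2, 1.25, -0.66], [0, 0, 0], [0, 0, 0]], "delta_rot": [[0, 0, -0.01], [0, 0, -0.01], [0, 0, -0.01], [0, 0, -0.01], [0, 0, -0.01], [0, 0, 0], [0, 0, 0]], "grip": [8.5, 8.5, 8.5, 8.5, 8.5, 8.5, 8.5]}}

```text
t: 1.57
eef_pos: [563.9, -87.8, 329.4]
tcp_rot: [3.141, -0.001, -2.53]
wrist_force: [0.4, 0.1, 0.1]
finger_gap: 84.7
grip_force: 0.0
```

```bash
python3 - <<'E'
from h import *
import json
o,im=shot('wrist','w_jig'); print(o['eef_pos'],o['tcp_rot'])
json.dump({k:np.array(v).tolist() for k,v in o.items()},open('w_jig.json','w'))
E
```

```text
[563.92927299 -87.80233007 329.39209703] [ 3.14066210e+00 -1.06896051e-03 -2.53012218e+00]
```

View pics/w_jig.png

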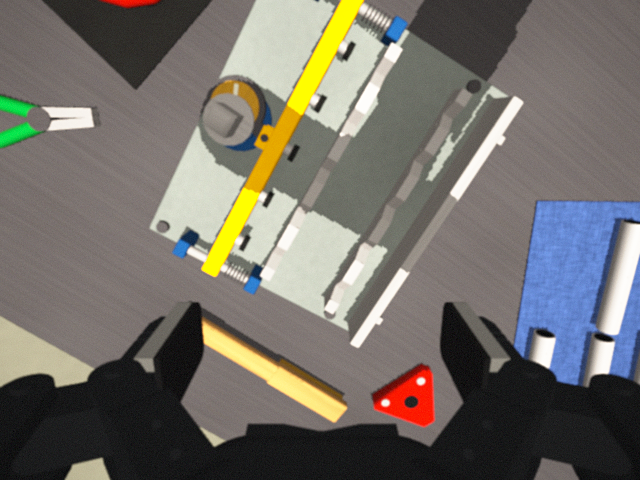

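Call:
{"op": "apply_moves", "data": {"travel": [[-1.72, 3.02, 0], [-1.72, 3.02, 0], [-1.72, 3.02, 0], [-1.72, 3.02, 0], [-1.72, 3.02, 0], [-1.72, 3.02, 0], [-1.72, 3.02, 0], [-1.72, 3.02, 0], [-1.72, 3.02, 0], [-1.72, 3.02, 0]], "delta_rot": [[0, 0, 0], [0, 0, 0], [0, 0, 0], [0, 0, 0], [0, 0, 0], [0, 0, 0], [0, 0, 0], [0, 0, 0], [0, 0, 0], [0, 0, 0]], "grip": [8.5, 8.5, 8.5, 8.5, 8.5, 8.5, 8.5, 8.5, 8.5, 8.5]}}

```text
t: 2.45
eef_pos: [531.1, 256.8, 330.6]
tcp_rot: [-3.141, 0.0, -2.534]
wrist_force: [0.8, 0.0, -0.4]
finger_gap: 85.3
grip_force: 0.0
```

Call:
{"op": "apply_moves", "data": {"travel": [[-1.72, 3.02, 0], [-1.72, 3.02, 0], [0, 0, 0], [0, 0, 0]], "delta_rot": [[0, 0, 0], [0, 0, 0], [0, 0, 0], [0, 0, 0]], "grip": [5, 5, 5, 5]}}

```text
t: 2.78
eef_pos: [524.9, 326.4, 329.2]
tcp_rot: [-3.141, -0.002, -2.532]
wrist_force: [0.5, 0.3, 1.2]
finger_gap: 50.1
grip_force: 0.0
```

```bash
python3 - <<'E'
from h import *
import json
o,im=shot('wrist','w_tub'); print(o['eef_pos'],o['tcp_rot'])
json.dump({k:np.array(v).tolist() for k,v in o.items()},open('w_tub.json','w'))
E
```

```text
[524.92883179 326.38459019 329.18488165] [-3.14132900e+00 -1.97550221e-03 -2.53162842e+00]
```

View pics/w_tub.png

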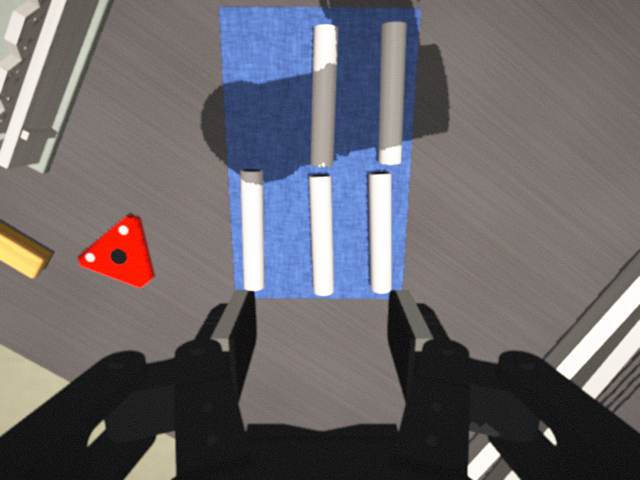

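w_jig shows the shaft at (225,118), the jaw (yellow) and the stop bar running from (521,98) to (357,346). w_tub shows the five steel tubes centred at about (324,95), (392,92), (252,230), (320,235) and (380,232); no turquoise rod is in view.

```bash
cat > tubes.py <<'E'
import json
from h import *
def tubes(im,o,z=15.5):
    hsv=cv2.cvtColor(im,cv2.COLOR_RGB2HSV)
    blue=cv2.inRange(hsv,(105,90,20),(130,255,255))
    c=cv2.convexHull(max(cv2.findContours(blue,0,2)[0],key=cv2.contourArea)); m=np.zeros_like(blue); cv2.fillConvexPoly(m,c,255)
    t=cv2.inRange(hsv,(0,0,90),(180,60,255))&m; out=[]
    for c in cv2.findContours(t,0,2)[0]:
        if cv2.contourArea(c)<400: continue
        r=cv2.minAreaRect(c); b=cv2.boxPoints(r)
        # ends: middle of short sides, cast to axis-height plane; (upper part of the far end shows a bit of the tube wall)
        if np.linalg.norm(b[1]-b[0])>np.linalg.norm(b[2]-b[1]): b=np.roll(b,-1,0)
        e=ray('wrist',[(b[0]+b[1])/2,(b[2]+b[3])/2],z,o)[:,:2]; d=e[1]-e[0]; a=np.arctan2(d[1],d[0])
        while a>-1: a-=np.pi
        out.append((*np.round(e.mean(0),1),round(a,3),round(np.linalg.norm(d),1)))
        print(np.round(r[0]),out[-1])
    return out
if __name__=='__main__':
    o=json.load(open('w_tub.json')); tubes(cv2.imread('pics/w_tub.png')[:,:,::-1],o,22)
E
python3 tubes.py
python3 - <<'E'
import cv2
im=cv2.imread('pics/w_jig.png')[0:350,140:530]; cv2.imwrite('pics/cropjig.png',cv2.resize(im,None,fx=1.7,fy=1.7,interpolation=2))
E
```

```text
[321. 235.] (np.float64(576.7), np.float64(362.0), np.float64(-2.509), np.float64(144.4))
[380. 233.] (np.float64(536.1), np.float64(415.8), np.float64(-2.493), np.float64(144.3))
[252. 231.] (np.float64(618.9), np.float64(294.1), np.float64(-2.588), np.float64(147.9))
[324.  95.] (np.float64(449.3), np.float64(276.6), np.float64(-2.556), np.float64(142.4))
[392.  92.] (np.float64(406.4), np.float64(333.8), np.float64(-2.515), np.float64(143.1))
```

View pics/cropjig.png

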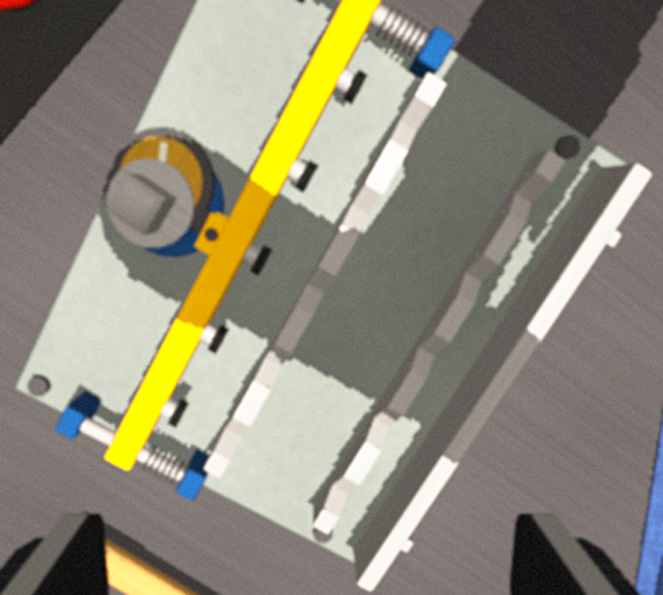

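```bash
python3 - <<'E'
from h import *
import json
o=json.load(open('w_jig.json')); f=lambda P:np.array(P)/1.7+[140,0]
a=ray('wrist',f([(638,167),(358,582)]),62,o)[:,:2]; d=a[0]-a[1]; 
print('stop ends',a.round(1).tolist(),np.linalg.norm(d)); 
# far (upper in image) end is towards robot -> jig x points from upper to lower
x=-d/np.linalg.norm(d); yaw=np.arctan2(x[1],x[0]); y=np.array([-x[1],x[0]])
org=a.mean(0)-126*y; print('yaw',yaw,'org',org)
def tojig(p,z): q=ray('wrist',f(p),z,o)[:,:2]-org; return np.c_[q@x,q@y].round(1).tolist()
print('plungers',tojig([(357,87),(307,177),(262,262),(219,339),(180,413)],45.7))
print('jaw bar ends',tojig([(357,0),(120,463)],58))
print('corner',tojig([(17,390),(352,560)],12))
print('rail ends',tojig([(437,88),(215,465),(555,158),(325,525)],42))
print('collar',tojig([(157,200)],75),'shafttop',tojig([(135,200)],115))
for g in range(5): print('groove',g,(org+x*(-112+56*g)+y*48).round(1))
E
```

```text
stop ends [[383.9, 14.3], [688.8, 40.5]] 306.03184397194
yaw 0.08542908926405168 org [547.13956253 -98.14463326]
plungers [[-111.1, -33.4], [-54.4, -33.5], [2.1, -32.5], [57.2, -32.7], [112.9, -31.7]]
jaw bar ends [[-146.2, -55.6], [157.7, -49.7]]
corner [[167.1, -137.6], [163.5, 131.2]]
rail ends [[-134.4, 6.6], [134.9, 5.0], [-137.4, 87.8], [136.2, 90.9]]
collar [[-1.6, -98.9]] shafttop [[-0.5, -101.2]]
groove 0 [431.5 -59.9]
groove 1 [487.2 -55.1]
groove 2 [543.  -50.3]
groove 3 [598.8 -45.5]
groove 4 [654.6 -40.8]
```

```bash
python3 go.py "[(451,277,80,-2.556,9),(451,277,5,-2.556,4),(451,277,110,-2.556,4),(431.5,-60,110,-1.485,12),(431.5,-60,36,-1.485,3)]"
```

```text
9 rows travel [0.98, 0.02, 2.78] rot [-0.0, -0.0, 0.003] |t|2.95
4 rows travel [-0.0, -0.0, 1.88] rot [0.0, 0.0, 0.0] |t|1.88
4 rows travel [-0.0, 0.0, -2.62] rot [0.0, 0.0, 0.0] |t|2.62
12 rows travel [2.67, -1.25, -0.0] rot [0.0, 0.0, -0.089] |t|2.95
3 rows travel [0.0, -0.0, 2.47] rot [0.0, 0.0, 0.0] |t|2.47
```

Call:
{"op": "apply_moves", "data": {"travel": [[0.98, 0.02, 2.78], [0.98, 0.02, 2.78], [0.98, 0.02, 2.78], [0.98, 0.02, 2.78], [0.98, 0.02, 2.78], [0.98, 0.02, 2.78], [0.98, 0.02, 2.78], [0.98, 0.02, 2.78], [0.98, 0.02, 2.78], [0, 0, 0]], "delta_rot": [[0, 0, 0.003], [0, 0, 0.003], [0, 0, 0.003], [0, 0, 0.003], [0, 0, 0.003], [0, 0, 0.003], [0, 0, 0.003], [0, 0, 0.003], [0, 0, 0.003], [0, 0, 0]], "grip": [5, 5, 5, 5, 5, 5, 5, 5, 5, 5]}}

```text
t: 3.67
eef_pos: [447.2, 272.6, 75.4]
tcp_rot: [-3.141, -0.011, -2.563]
wrist_force: [-1.4, -1.2, -0.7]
finger_gap: 50.0
grip_force: 0.0
```

Call:
{"op": "apply_moves", "data": {"travel": [[0, 0, 1.9], [0, 0, 1.9], [0, 0, 1.9], [0, 0, 1.8], [0, 0, 0], [0, 0, 0], [0, 0, 0], [0, 0, 0], [0, 0, 0], [0, 0, 0]], "delta_rot": [[0, 0, 0], [0, 0, 0], [0, 0, 0], [0, 0, 0], [0, 0, 0], [0, 0, 0], [0, 0, 0], [0, 0, 0], [0, 0, 0], [0, 0, 0]], "grip": [5, 5, 5, 5, 5, 2, 2, 2, 2, 2], "force": 40}}

```text
t: 4.5
eef_pos: [452.9, 278.5, 7.4]
tcp_rot: [-3.141, 0.004, -2.559]
wrist_force: [0.0, -1.9, 6.7]
finger_gap: 23.5
grip_force: 39.5
```

Call:
{"op": "apply_moves", "data": {"travel": [[0, 0, -2.6], [0, 0, -2.6], [0, 0, -2.6], [0, 0, -2.7], [0, 0, 0]], "delta_rot": [[0, 0, 0], [0, 0, 0], [0, 0, 0], [0, 0, 0], [0, 0, 0]], "grip": [2, 2, 2, 2, 2]}}

```text
t: 4.92
eef_pos: [454.2, 280.0, 116.7]
tcp_rot: [3.141, 0.011, -2.559]
wrist_force: [0.3, 1.1, -1.1]
finger_gap: 23.8
grip_force: 39.9
```

Call:
{"op": "apply_moves", "data": {"travel": [[2.67, -1.25, 0], [2.67, -1.25, 0], [2.67, -1.25, 0], [2.67, -1.25, 0], [2.67, -1.25, 0], [2.67, -1.25, 0], [2.67, -1.25, 0], [2.67, -1.25, 0], [2.67, -1.25, 0], [2.67, -1.25, 0]], "delta_rot": [[0, 0, -0.089], [0, 0, -0.089], [0, 0, -0.089], [0, 0, -0.089], [0, 0, -0.089], [0, 0, -0.089], [0, 0, -0.089], [0, 0, -0.089], [0, 0, -0.089], [0, 0, -0.089]], "grip": [2, 2, 2, 2, 2, 2, 2, 2, 2, 2]}}

```text
t: 5.75
eef_pos: [407.8, -5.5, 110.5]
tcp_rot: [-3.141, 0.001, -1.665]
wrist_force: [0.7, 0.6, -1.4]
finger_gap: 23.2
grip_force: 39.9
```

Call:
{"op": "apply_moves", "data": {"travel": [[2.67, -1.25, 0], [2.67, -1.25, 0], [0, 0, 0], [0, 0, 0], [0, 0, 0]], "delta_rot": [[0, 0, -0.089], [0, 0, -0.089], [0, 0, 0], [0, 0, 0], [0, 0, 0]], "grip": [2, 2, 2, 2, 2]}}

```text
t: 6.17
eef_pos: [430.1, -58.7, 110.1]
tcp_rot: [3.141, 0.001, -1.494]
wrist_force: [-0.6, 0.5, -1.3]
finger_gap: 23.6
grip_force: 39.8
```

```bash
python3 - <<'E'
from h import *
o,im=shot('wrist','w_g0'); print(o['eef_pos'],o['tcp_rot'],o['finger_gap'])
E
```

```text
[430.12193512 -58.74801059 110.05405259] [ 3.14143042e+00  5.07431734e-04 -1.49367451e+00] 23.5878413926287
```

View pics/w_g0.png

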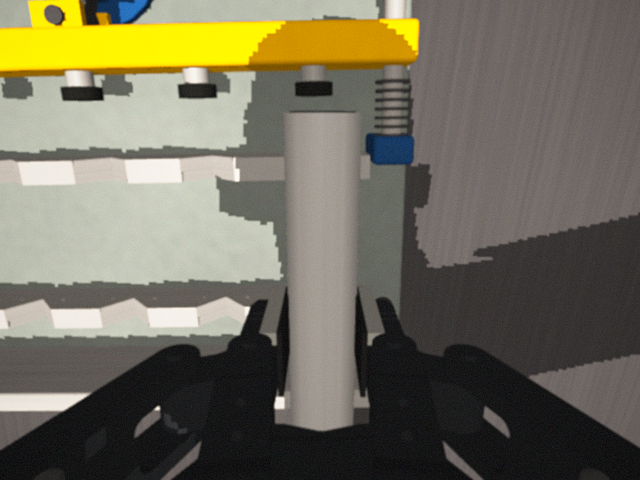

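w_g0 shows the tube held square at column 321, and plunger faces at (314,95), (197,97) and (82,100). The tube is nearly in line with groove 0.

```bash
python3 - <<'E'
from h import *
o=manip.get_obs()
p=ray('wrist',[(314,95),(197,97),(82,100)],45.7,o)[:,:2]
e=ray('wrist',[(286,113),(321,112),(357,113)],118,o)[:,:2]
a=0.0857
x=np.array([np.cos(a),np.sin(a)]);y=np.array([-x[1],x[0]]);org=np.array([547.14,-98.14])
for n,q in(('pl',p),('end',e)): print(n,q.round(1).tolist(),np.c_[(q-org)@x,(q-org)@y].round(1).tolist())
d=p[2]-p[0]; print('ang',np.arctan2(d[1],d[0]), 'tcp', (np.array(o['eef_pos'][:2])-org)@np.c_[x,y])
E
python3 go.py "[(431.3,-60,37,-1.485,4)]"
```

```text
pl [[439.5, -139.2], [496.0, -134.0], [552.1, -128.5]] [[-110.7, -31.7], [-54.0, -31.3], [2.3, -30.6]]
end [[446.5, -129.9], [435.4, -131.0], [424.0, -131.6]] [[-103.0, -23.0], [-114.1, -23.2], [-125.6, -22.8]]
ang 0.09473148712034177 tcp [-113.19683131   49.63006524]
4 rows travel [0.04, -0.03, 1.83] rot [0.0, 0.0, -0.002] |t|1.83
```

Call:
{"op": "apply_moves", "data": {"travel": [[0.07, -0.05, 1.8], [0.07, -0.05, 1.8], [0.05, -0.05, 1.8], [0, -0.05, 1.0], [0, 0, 0.8], [0, 0, 0], [0, 0, 0]], "delta_rot": [[0, 0, -0.004], [0, 0, -0.004], [0, 0, -0.004], [0, 0, 0], [0, 0, 0], [0, 0, 0], [0, 0, 0]], "grip": [2, 2, 2, 2, 2, 2, 2]}}

```text
t: 6.8
eef_pos: [432.8, -59.8, 38.3]
tcp_rot: [-3.141, -0.0, -1.479]
wrist_force: [-0.2, -0.1, -1.1]
finger_gap: 23.0
grip_force: 39.8
```

Call:
{"op": "apply_moves", "data": {"travel": [[0, 0, 0], [0, 0, 0], [0, 0, 0], [0, 0, -2], [0, 0, -3], [0, 0, -3], [0, 0, 0]], "delta_rot": [[0, 0, 0], [0, 0, 0], [0, 0, 0], [0, 0, 0], [0, 0, 0], [0, 0, 0], [0, 0, 0]], "grip": [4, 4, 4, 4, 4, 4, 4]}}

```text
t: 7.38
eef_pos: [436.5, -60.6, 124.0]
tcp_rot: [-3.131, -0.001, -1.479]
wrist_force: [0.4, -0.1, 0.1]
finger_gap: 39.7
grip_force: 0.0
```

```bash
python3 top.py | grep tube; cat > plan.py <<'E'
import sys
from go import *
from h import *
a=0.090; X=np.array([np.cos(a),np.sin(a)]);Y=np.array([-X[1],X[0]]);ORG=np.array([548.4,-98.1])
def groove(g): return ORG+X*(-112+56*g)+Y*48
if __name__=='__main__':
    tx,ty,tyaw,g=[float(v) for v in sys.argv[1:5]]; gx,gy=groove(g)
    n1,n2=[int(v) for v in sys.argv[5:7]]
    run([(tx,ty,110,tyaw,n1),(tx,ty,5,tyaw,4),(tx,ty,110,tyaw,4),(gx,gy,110,-1.481,n2),(gx,gy,38,-1.481,4)])
E
python3 plan.py 408.5 334.5 -2.52 1 14 14
```

```text
tube [410.4 335.3] -144.4 [143.  22.] [186. 284.]
tube [486.9 221.1] -169.6 [124.  32.] [227. 255.]
tube [538.6 417.9] -142.2 [142.  23.] [157. 239.]
tube [580.2 363.1] -143.4 [142.  23.] [177. 223.]
tube [621.7 293.9] -146.5 [142.  23.] [201. 208.]
14 rows travel [-2.65, 1.31, 0.08] rot [-0.0, 0.0, 0.074] |t|2.96
4 rows travel [-0.0, -0.0, 2.62] rot [0.0, 0.0, 0.0] |t|2.62
4 rows travel [-0.0, 0.0, -2.62] rot [0.0, 0.0, 0.0] |t|2.62
14 rows travel [2.33, -1.84, -0.0] rot [0.0, 0.0, -0.074] |t|2.97
4 rows travel [0.0, -0.0, 1.8] rot [0.0, 0.0, 0.0] |t|1.80
```

Call:
{"op": "apply_moves", "data": {"travel": [[-2.65, 1.31, 0.08], [-2.65, 1.31, 0.08], [-2.65, 1.31, 0.08], [-2.65, 1.31, 0.08], [-2.65, 1.31, 0.08], [-2.65, 1.31, 0.08], [-2.65, 1.31, 0.08], [-2.65, 1.31, 0.08], [-2.65, 1.31, 0.08], [-2.65, 1.31, 0.08]], "delta_rot": [[0, 0, 0.074], [0, 0, 0.074], [0, 0, 0.074], [0, 0, 0.074], [0, 0, 0.074], [0, 0, 0.074], [0, 0, 0.074], [0, 0, 0.074], [0, 0, 0.074], [0, 0, 0.074]], "grip": [5, 5, 5, 5, 5, 5, 5, 5, 5, 5]}}

```text
t: 8.27
eef_pos: [369.5, 222.9, 109.6]
tcp_rot: [3.141, -0.0, -2.223]
wrist_force: [1.1, 0.8, -0.1]
finger_gap: 50.1
grip_force: 0.0
```

Call:
{"op": "apply_moves", "data": {"travel": [[-2.65, 1.31, 0.08], [-2.65, 1.31, 0.08], [-2.65, 1.31, 0.08], [-2.65, 1.31, 0.08], [0, 0, 0], [0, 0, 0]], "delta_rot": [[0, 0, 0.074], [0, 0, 0.074], [0, 0, 0.074], [0, 0, 0.074], [0, 0, 0], [0, 0, 0]], "grip": [5, 5, 5, 5, 5, 5]}}

```text
t: 8.77
eef_pos: [405.1, 334.8, 105.5]
tcp_rot: [-3.141, -0.002, -2.515]
wrist_force: [0.6, -0.2, -0.1]
finger_gap: 50.0
grip_force: 0.0
```

```bash
python3 - <<'E'
from h import *
from tubes import tubes
o,im=shot('wrist'); print(o['eef_pos'],o['tcp_rot']); tubes(im,o,20)
E
python3 plan.py 408.5 334.5 -2.52 1 1 14
```

```text
[405.14095107 334.81022159 105.52118415] [-3.14119524e+00 -1.93477610e-03 -2.51502505e+00]
[ 81. 359.] (np.float64(560.1), np.float64(254.3), np.float64(-3.458), np.float64(39.5))
[228. 319.] (np.float64(479.9), np.float64(316.3), np.float64(-2.849), np.float64(45.1))
[316. 275.] (np.float64(433.6), np.float64(350.3), np.float64(-2.567), np.float64(204.4))
1 rows travel [-0.33, -0.16, -0.42] rot [-0.0, -0.002, 0.005] |t|0.56
4 rows travel [-0.0, -0.0, 2.62] rot [0.0, 0.0, 0.0] |t|2.62
4 rows travel [-0.0, 0.0, -2.62] rot [0.0, 0.0, 0.0] |t|2.62
14 rows travel [2.33, -1.84, -0.0] rot [0.0, 0.0, -0.074] |t|2.97
4 rows travel [0.0, -0.0, 1.8] rot [0.0, 0.0, 0.0] |t|1.80
```

Call:
{"op": "apply_moves", "data": {"travel": [[-0.3, -0.1, 2.5], [0, 0, 2.5], [0, 0, 2.5], [0, 0, 2.5], [0, 0, 0], [0, 0, 0], [0, 0, 0], [0, 0, 0], [0, 0, 0], [0, 0, 0]], "delta_rot": [[0, 0, 0], [0, 0, 0], [0, 0, 0], [0, 0, 0], [0, 0, 0], [0, 0, 0], [0, 0, 0], [0, 0, 0], [0, 0, 0], [0, 0, 0]], "grip": [5, 5, 5, 5, 5, 2, 2, 2, 2, 2]}}

```text
t: 9.65
eef_pos: [409.1, 335.8, 8.8]
tcp_rot: [3.141, 0.003, -2.515]
wrist_force: [-1.9, -1.9, 6.9]
finger_gap: 23.6
grip_force: 40.0
```

Call:
{"op": "apply_moves", "data": {"travel": [[0, 0, -2.6], [0, 0, -2.6], [0, 0, -2.6], [0, 0, -2.6], [0, 0, 0]], "delta_rot": [[0, 0, 0], [0, 0, 0], [0, 0, 0], [0, 0, 0], [0, 0, 0]], "grip": [2, 2, 2, 2, 2]}}

```text
t: 10.07
eef_pos: [410.8, 337.6, 117.1]
tcp_rot: [3.14, 0.011, -2.515]
wrist_force: [1.3, 1.0, -0.4]
finger_gap: 22.8
grip_force: 39.7
```

Call:
{"op": "apply_moves", "data": {"travel": [[2.33, -1.84, 0], [2.33, -1.84, 0], [2.33, -1.84, 0], [2.33, -1.84, 0], [2.33, -1.84, 0], [2.33, -1.84, 0], [2.33, -1.84, 0], [2.33, -1.84, 0], [2.33, -1.84, 0], [2.33, -1.84, 0]], "delta_rot": [[0, 0, -0.074], [0, 0, -0.074], [0, 0, -0.074], [0, 0, -0.074], [0, 0, -0.074], [0, 0, -0.074], [0, 0, -0.074], [0, 0, -0.074], [0, 0, -0.074], [0, 0, -0.074]], "grip": [2, 2, 2, 2, 2, 2, 2, 2, 2, 2]}}

```text
t: 10.9
eef_pos: [424.4, 44.0, 111.2]
tcp_rot: [-3.141, 0.001, -1.772]
wrist_force: [1.0, 0.1, -1.5]
finger_gap: 23.1
grip_force: 39.7
```

Call:
{"op": "apply_moves", "data": {"travel": [[2.33, -1.84, 0], [2.33, -1.84, 0], [2.33, -1.84, 0], [2.33, -1.84, 0], [0, 0, 0], [0, 0, 0], [0, 0, 0]], "delta_rot": [[0, 0, -0.074], [0, 0, -0.074], [0, 0, -0.074], [0, 0, -0.074], [0, 0, 0], [0, 0, 0], [0, 0, 0]], "grip": [2, 2, 2, 2, 2, 2, 2]}}

```text
t: 11.48
eef_pos: [488.5, -53.9, 110.6]
tcp_rot: [3.141, 0.001, -1.481]
wrist_force: [-0.1, 0.9, -1.1]
finger_gap: 23.2
grip_force: 39.7
```

```bash
cat > where.py <<'E'
import sys
from plan import *
g=int(sys.argv[1]); o,im=shot('wrist',sys.argv[2]); gx,gy=groove(g)
print(np.round(o['eef_pos'],1),np.round(o['tcp_rot'],3),o['finger_gap']); run([(gx,gy,38,-1.481,5)])
# end of held tube nearest the jaw: bright blob in the middle columns
q=(ray('wrist',[(321,112)],118,o)[0,:2]-ORG); print('expected end row 112 -> jig',(q@X).round(1),(q@Y).round(1))
col=cv2.cvtColor(im,cv2.COLOR_RGB2GRAY)[60:300:6,321]; print(col.tolist())
E
python3 where.py 1 w_g1
```

```text
[488.5 -53.9 110.6] [ 3.141e+00  1.000e-03 -1.481e+00] 23.180843150535928
5 rows travel [0.04, 0.0, 1.46] rot [0.0, 0.0, 0.0] |t|1.46
expected end row 112 -> jig -56.1 -23.4
[127, 95, 123, 126, 22, 20, 21, 85, 83, 116, 145, 144, 144, 143, 139, 146, 142, 140, 143, 140, 141, 142, 141, 138, 137, 144, 141, 136, 144, 144, 140, 140, 137, 142, 139, 142, 136, 141, 140, 140]
```

View pics/w_g1.png

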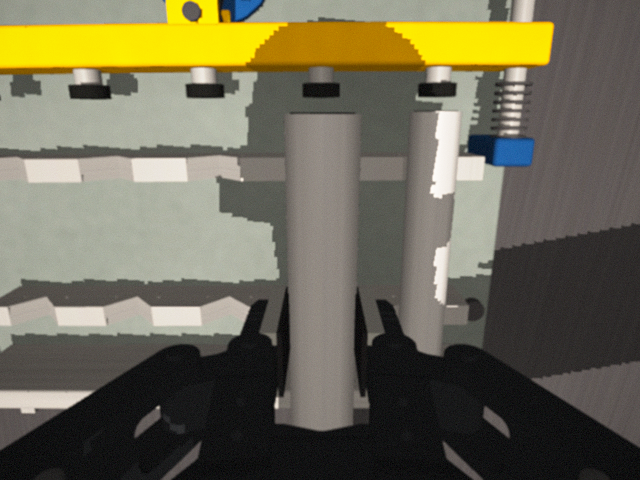

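w_g1: tube 1 is in groove 0 with its end at (430,112), clear of the plunger. The held tube is over groove 1. I'm lowering it.

Call:
{"op": "apply_moves", "data": {"travel": [[0.05, 0, 1.8], [0.05, 0, 1.8], [0.05, 0, 1.8], [0.05, 0, 1.0], [0, 0, 0.8], [0, 0, 0], [0, 0, 0]], "delta_rot": [[0, 0, 0], [0, 0, 0], [0, 0, 0], [0, 0, 0], [0, 0, 0], [0, 0, 0], [0, 0, 0]], "grip": [2, 2, 2, 2, 2, 2, 2]}}

```text
t: 12.12
eef_pos: [488.8, -55.4, 39.1]
tcp_rot: [-3.142, 0.0, -1.479]
wrist_force: [-0.8, 0.4, -1.9]
finger_gap: 23.2
grip_force: 40.1
```

Call:
{"op": "apply_moves", "data": {"travel": [[0, 0, 0], [0, 0, 0], [0, 0, 0], [0, 0, -2], [0, 0, -3], [0, 0, -3], [0, 0, 0], [0, 0, 0]], "delta_rot": [[0, 0, 0], [0, 0, 0], [0, 0, 0], [0, 0, 0], [0, 0, 0], [0, 0, 0], [0, 0, 0], [0, 0, 0]], "grip": [4, 4, 4, 4, 4, 4, 4, 4]}}

```text
t: 12.78
eef_pos: [490.8, -55.7, 121.0]
tcp_rot: [-3.136, 0.0, -1.48]
wrist_force: [-0.7, -0.4, -0.4]
finger_gap: 40.2
grip_force: 0.0
```

```bash
python3 top.py | grep -E "tube|wheel"; python3 plan.py 578.5 363 -2.505 2 14 14
```

```text
tube [545.8 232.5] -154.1 [76. 12.] [223. 234.]
tube [538.7 417.9] -142.0 [142.  23.] [157. 239.]
tube [580.2 363.1] -143.4 [142.  23.] [177. 223.]
tube [621.7 293.9] -146.5 [142.  23.] [201. 208.]
wheel [ 469.3 -393.5] -91.7 [147. 147.] [451. 254.]
14 rows travel [-3.15, 0.56, 0.07] rot [-0.0, 0.0, 0.073] |t|3.20
4 rows travel [-0.0, -0.0, 2.62] rot [0.0, 0.0, 0.0] |t|2.62
4 rows travel [-0.0, 0.0, -2.62] rot [0.0, 0.0, 0.0] |t|2.62
14 rows travel [2.88, -1.14, -0.0] rot [0.0, 0.0, -0.073] |t|3.10
4 rows travel [0.0, -0.0, 1.8] rot [0.0, 0.0, 0.0] |t|1.80
```

Call:
{"op": "apply_moves", "data": {"travel": [[-3.15, 0.56, 0.07], [-3.15, 0.56, 0.07], [-3.15, 0.56, 0.07], [-3.15, 0.56, 0.07], [-3.15, 0.56, 0.07], [-3.15, 0.56, 0.07], [-3.15, 0.56, 0.07], [-3.15, 0.56, 0.07], [-3.15, 0.56, 0.07], [-3.15, 0.56, 0.07]], "delta_rot": [[0, 0, 0.073], [0, 0, 0.073], [0, 0, 0.073], [0, 0, 0.073], [0, 0, 0.073], [0, 0, 0.073], [0, 0, 0.073], [0, 0, 0.073], [0, 0, 0.073], [0, 0, 0.073]], "grip": [5, 5, 5, 5, 5, 5, 5, 5, 5, 5]}}

```text
t: 13.67
eef_pos: [507.6, 257.7, 110.5]
tcp_rot: [3.141, -0.002, -2.213]
wrist_force: [0.7, -0.4, 0.6]
finger_gap: 50.2
grip_force: 0.0
```

Call:
{"op": "apply_moves", "data": {"travel": [[-3.15, 0.56, 0.07], [-3.15, 0.56, 0.07], [-3.15, 0.56, 0.07], [-3.15, 0.56, 0.07], [0, 0, 0], [0, 0, 0]], "delta_rot": [[0, 0, 0.073], [0, 0, 0.073], [0, 0, 0.073], [0, 0, 0.073], [0, 0, 0], [0, 0, 0]], "grip": [5, 5, 5, 5, 5, 5]}}

```text
t: 14.17
eef_pos: [577.2, 364.1, 105.7]
tcp_rot: [-3.141, -0.004, -2.501]
wrist_force: [-0.7, -1.6, 0.0]
finger_gap: 50.0
grip_force: 0.0
```

```bash
python3 top.py | grep -E "tube"; python3 plan.py 578.5 363 -2.505 2 2 14
```

```text
tube [556.7 431.8] -141.5 [59. 22.] [152. 232.]
tube [601.8 379.5] -135.7 [42. 24.] [171. 216.]
tube [653.4 314.3] -147.0 [66. 22.] [194. 197.]
2 rows travel [-0.05, -0.06, -0.16] rot [-0.0, -0.002, 0.002] |t|0.18
4 rows travel [-0.0, -0.0, 2.62] rot [0.0, 0.0, 0.0] |t|2.62
4 rows travel [-0.0, 0.0, -2.62] rot [0.0, 0.0, 0.0] |t|2.62
14 rows travel [2.88, -1.14, -0.0] rot [0.0, 0.0, -0.073] |t|3.10
4 rows travel [0.0, -0.0, 1.8] rot [0.0, 0.0, 0.0] |t|1.80
```

Call:
{"op": "apply_moves", "data": {"travel": [[0, 0, 2.5], [0, 0, 2.5], [0, 0, 2.5], [0, 0, 2.5], [0, 0, 0], [0, 0, 0], [0, 0, 0], [0, 0, 0], [0, 0, 0], [0, 0, 0]], "delta_rot": [[0, 0, 0], [0, 0, 0], [0, 0, 0], [0, 0, 0], [0, 0, 0], [0, 0, 0], [0, 0, 0], [0, 0, 0], [0, 0, 0], [0, 0, 0]], "grip": [5, 5, 5, 5, 5, 2, 2, 2, 2, 2]}}

```text
t: 15.05
eef_pos: [578.5, 364.2, 11.5]
tcp_rot: [-3.141, 0.003, -2.501]
wrist_force: [-1.5, -0.3, 5.9]
finger_gap: 23.3
grip_force: 40.2
```

Call:
{"op": "apply_moves", "data": {"travel": [[0, 0, -2.6], [0, 0, -2.6], [0, 0, -2.6], [0, 0, -2.6], [0, 0, 0]], "delta_rot": [[0, 0, 0], [0, 0, 0], [0, 0, 0], [0, 0, 0], [0, 0, 0]], "grip": [2, 2, 2, 2, 2]}}

```text
t: 15.47
eef_pos: [580.4, 365.3, 120.3]
tcp_rot: [-3.141, 0.011, -2.501]
wrist_force: [1.0, 0.3, -0.3]
finger_gap: 23.2
grip_force: 39.6
```

Call:
{"op": "apply_moves", "data": {"travel": [[2.88, -1.14, 0], [2.88, -1.14, 0], [2.88, -1.14, 0], [2.88, -1.14, 0], [2.88, -1.14, 0], [2.88, -1.14, 0], [2.88, -1.14, 0], [2.88, -1.14, 0], [2.88, -1.14, 0], [2.88, -1.14, 0]], "delta_rot": [[0, 0, -0.073], [0, 0, -0.073], [0, 0, -0.073], [0, 0, -0.073], [0, 0, -0.073], [0, 0, -0.073], [0, 0, -0.073], [0, 0, -0.073], [0, 0, -0.073], [0, 0, -0.073]], "grip": [2, 2, 2, 2, 2, 2, 2, 2, 2, 2]}}

```text
t: 16.3
eef_pos: [509.1, 67.0, 113.5]
tcp_rot: [-3.141, 0.001, -1.768]
wrist_force: [0.9, 0.3, -1.6]
finger_gap: 23.3
grip_force: 39.6
```

Call:
{"op": "apply_moves", "data": {"travel": [[2.88, -1.14, 0], [2.88, -1.14, 0], [2.88, -1.14, 0], [2.88, -1.14, 0], [0, 0, 0], [0, 0, 0], [0, 0, 0]], "delta_rot": [[0, 0, -0.073], [0, 0, -0.073], [0, 0, -0.073], [0, 0, -0.073], [0, 0, 0], [0, 0, 0], [0, 0, 0]], "grip": [2, 2, 2, 2, 2, 2, 2]}}

```text
t: 16.88
eef_pos: [544.2, -50.1, 113.0]
tcp_rot: [3.141, 0.001, -1.481]
wrist_force: [0.6, 0.1, -2.0]
finger_gap: 23.1
grip_force: 39.6
```

```bash
python3 where.py 2 w_g2
```

```text
[544.2 -50.1 113. ] [ 3.141e+00  1.000e-03 -1.481e+00] 23.115539023344947
5 rows travel [0.01, 0.0, 1.5] rot [0.0, 0.0, 0.0] |t|1.50
expected end row 112 -> jig -0.2 -24.7
[127, 116, 120, 122, 120, 19, 20, 86, 89, 138, 143, 142, 140, 142, 137, 141, 142, 137, 141, 144, 141, 143, 142, 139, 141, 142, 139, 140, 141, 141, 139, 141, 139, 138, 133, 138, 140, 135, 142, 139]
```

Call:
{"op": "apply_moves", "data": {"travel": [[0, 0, 1.8], [0, 0, 1.8], [0, 0, 1.8], [0, 0, 1.0], [0, 0, 0.8], [0, 0, 0], [0, 0, 0]], "delta_rot": [[0, 0, 0], [0, 0, 0], [0, 0, 0], [0, 0, 0], [0, 0, 0], [0, 0, 0], [0, 0, 0]], "grip": [2, 2, 2, 2, 2, 2, 2]}}

```text
t: 17.52
eef_pos: [544.5, -49.5, 41.5]
tcp_rot: [-3.141, 0.0, -1.479]
wrist_force: [-1.4, 2.1, -0.7]
finger_gap: 23.2
grip_force: 40.0
```

Call:
{"op": "apply_moves", "data": {"travel": [[0, 0, 0], [0, 0, 0], [0, 0, 0], [0, 0, -2], [0, 0, -3], [0, 0, -3], [0, 0, 0], [0, 0, 0]], "delta_rot": [[0, 0, 0], [0, 0, 0], [0, 0, 0], [0, 0, 0], [0, 0, 0], [0, 0, 0], [0, 0, 0], [0, 0, 0]], "grip": [4, 4, 4, 4, 4, 4, 4, 4]}}

```text
t: 18.18
eef_pos: [546.2, -50.1, 123.4]
tcp_rot: [-3.136, 0.0, -1.48]
wrist_force: [-0.4, -0.2, -0.1]
finger_gap: 40.0
grip_force: 0.0
```

```bash
python3 top.py | grep -E "tube|wheel"; python3 plan.py 537.5 417 -2.485 3 14 15
```

```text
tube [538.7 417.8] -142.1 [142.  22.] [157. 239.]
tube [621.7 294.1] -146.6 [142.  23.] [201. 208.]
wheel [ 469.3 -393.5] -91.7 [147. 147.] [451. 254.]
14 rows travel [-3.22, 1.33, 0.08] rot [-0.0, 0.0, 0.072] |t|3.48
4 rows travel [-0.0, -0.0, 2.62] rot [0.0, 0.0, 0.0] |t|2.62
4 rows travel [0.0, 0.0, -2.62] rot [0.0, 0.0, 0.0] |t|2.62
15 rows travel [2.71, -1.78, -0.0] rot [0.0, 0.0, -0.067] |t|3.24
4 rows travel [0.0, -0.0, 1.8] rot [0.0, 0.0, 0.0] |t|1.80
```

Call:
{"op": "apply_moves", "data": {"travel": [[-3.22, 1.33, 0.08], [-3.22, 1.33, 0.08], [-3.22, 1.33, 0.08], [-3.22, 1.33, 0.08], [-3.22, 1.33, 0.08], [-3.22, 1.33, 0.08], [-3.22, 1.33, 0.08], [-3.22, 1.33, 0.08], [-3.22, 1.33, 0.08], [-3.22, 1.33, 0.08]], "delta_rot": [[0, 0, 0.072], [0, 0, 0.072], [0, 0, 0.072], [0, 0, 0.072], [0, 0, 0.072], [0, 0, 0.072], [0, 0, 0.072], [0, 0, 0.072], [0, 0, 0.072], [0, 0, 0.072]], "grip": [5, 5, 5, 5, 5, 5, 5, 5, 5, 5]}}

```text
t: 19.07
eef_pos: [489.5, 287.8, 111.9]
tcp_rot: [3.141, -0.002, -2.203]
wrist_force: [1.3, -1.3, -0.9]
finger_gap: 49.7
grip_force: 0.0
```

Call:
{"op": "apply_moves", "data": {"travel": [[-3.22, 1.33, 0.08], [-3.22, 1.33, 0.08], [-3.22, 1.33, 0.08], [-3.22, 1.33, 0.08], [0, 0, 0], [0, 0, 0], [0, 0, 0]], "delta_rot": [[0, 0, 0.072], [0, 0, 0.072], [0, 0, 0.072], [0, 0, 0.072], [0, 0, 0], [0, 0, 0], [0, 0, 0]], "grip": [5, 5, 5, 5, 5, 5, 5]}}

```text
t: 19.65
eef_pos: [537.1, 416.6, 108.2]
tcp_rot: [-3.141, -0.003, -2.487]
wrist_force: [0.5, -1.0, 0.7]
finger_gap: 49.9
grip_force: 0.0
```

Call:
{"op": "apply_moves", "data": {"travel": [[0, 0, 2.6], [0, 0, 2.6], [0, 0, 2.6], [0, 0, 2.5], [0, 0, 0], [0, 0, 0], [0, 0, 0], [0, 0, 0], [0, 0, 0], [0, 0, 0]], "delta_rot": [[0, 0, 0], [0, 0, 0], [0, 0, 0], [0, 0, 0], [0, 0, 0], [0, 0, 0], [0, 0, 0], [0, 0, 0], [0, 0, 0], [0, 0, 0]], "grip": [5, 5, 5, 5, 5, 2, 2, 2, 2, 2]}}

```text
t: 20.48
eef_pos: [538.6, 417.8, 9.3]
tcp_rot: [3.142, 0.003, -2.487]
wrist_force: [-0.8, -2.4, 6.3]
finger_gap: 23.4
grip_force: 40.0
```

Call:
{"op": "apply_moves", "data": {"travel": [[0, 0, -2.6], [0, 0, -2.6], [0, 0, -2.6], [0, 0, -2.6], [0, 0, 0]], "delta_rot": [[0, 0, 0], [0, 0, 0], [0, 0, 0], [0, 0, 0], [0, 0, 0]], "grip": [2, 2, 2, 2, 2]}}

```text
t: 20.9
eef_pos: [540.3, 419.2, 118.2]
tcp_rot: [3.141, 0.011, -2.487]
wrist_force: [0.0, -0.2, 0.3]
finger_gap: 23.4
grip_force: 39.5
```

Call:
{"op": "apply_moves", "data": {"travel": [[2.71, -1.78, 0], [2.71, -1.78, 0], [2.71, -1.78, 0], [2.71, -1.78, 0], [2.71, -1.78, 0], [2.71, -1.78, 0], [2.71, -1.78, 0], [2.71, -1.78, 0], [2.71, -1.78, 0], [2.71, -1.78, 0]], "delta_rot": [[0, 0, -0.067], [0, 0, -0.067], [0, 0, -0.067], [0, 0, -0.067], [0, 0, -0.067], [0, 0, -0.067], [0, 0, -0.067], [0, 0, -0.067], [0, 0, -0.067], [0, 0, -0.067]], "grip": [2, 2, 2, 2, 2, 2, 2, 2, 2, 2]}}

```text
t: 21.73
eef_pos: [526.3, 97.7, 111.4]
tcp_rot: [-3.141, 0.001, -1.814]
wrist_force: [-0.6, 0.5, -2.0]
finger_gap: 23.3
grip_force: 39.5
```

Call:
{"op": "apply_moves", "data": {"travel": [[2.71, -1.78, 0], [2.71, -1.78, 0], [2.71, -1.78, 0], [2.71, -1.78, 0], [2.71, -1.78, 0], [0, 0, 0], [0, 0, 0], [0, 0, 0]], "delta_rot": [[0, 0, -0.067], [0, 0, -0.067], [0, 0, -0.067], [0, 0, -0.067], [0, 0, -0.067], [0, 0, 0], [0, 0, 0], [0, 0, 0]], "grip": [2, 2, 2, 2, 2, 2, 2, 2]}}

```text
t: 22.4
eef_pos: [599.2, -44.9, 110.7]
tcp_rot: [3.141, 0.001, -1.484]
wrist_force: [0.3, 0.5, -2.0]
finger_gap: 23.3
grip_force: 39.6
```

```bash
python3 where.py 3 w_g3
```

```text
[599.2 -44.9 110.7] [ 3.141e+00  1.000e-03 -1.484e+00] 23.324050730079602
5 rows travel [0.02, -0.01, 1.46] rot [0.0, 0.0, -0.0] |t|1.46
expected end row 112 -> jig 54.8 -24.4
[140, 110, 112, 116, 110, 19, 20, 84, 66, 142, 143, 138, 139, 139, 138, 141, 141, 139, 136, 140, 137, 139, 138, 140, 138, 138, 134, 139, 135, 139, 139, 140, 138, 139, 139, 139, 138, 141, 134, 139]
```

Call:
{"op": "apply_moves", "data": {"travel": [[0, -0.05, 1.8], [0, 0, 1.8], [0, 0, 1.8], [0, 0, 1.0], [0, 0, 0.7], [0, 0, 0], [0, 0, 0]], "delta_rot": [[0, 0, 0], [0, 0, 0], [0, 0, 0], [0, 0, 0], [0, 0, 0], [0, 0, 0], [0, 0, 0]], "grip": [2, 2, 2, 2, 2, 2, 2]}}

```text
t: 23.03
eef_pos: [600.3, -44.4, 40.5]
tcp_rot: [-3.141, -0.0, -1.482]
wrist_force: [0.5, 0.6, -1.3]
finger_gap: 23.9
grip_force: 39.6
```

Call:
{"op": "apply_moves", "data": {"travel": [[0, 0, 0], [0, 0, 0], [0, 0, 0], [0, 0, -2], [0, 0, -3], [0, 0, -3], [0, 0, 0], [0, 0, 0]], "delta_rot": [[0, 0, 0], [0, 0, 0], [0, 0, 0], [0, 0, 0], [0, 0, 0], [0, 0, 0], [0, 0, 0], [0, 0, 0]], "grip": [4, 4, 4, 4, 4, 4, 4, 4]}}

```text
t: 23.7
eef_pos: [601.6, -44.8, 122.5]
tcp_rot: [-3.136, 0.0, -1.483]
wrist_force: [0.5, 0.0, -0.3]
finger_gap: 40.2
grip_force: 0.0
```

```bash
python3 top.py | grep -E "tube|wheel"; python3 plan.py 620.5 294 -2.575 4 14 14
```

```text
tube [621.8 293.8] -147.1 [142.  22.] [201. 208.]
wheel [ 469.3 -393.5] -91.7 [147. 147.] [451. 254.]
14 rows travel [-2.38, 0.9, 0.08] rot [-0.0, 0.0, 0.078] |t|2.55
4 rows travel [-0.0, -0.0, 2.62] rot [0.0, 0.0, 0.0] |t|2.62
4 rows travel [-0.0, 0.0, -2.62] rot [0.0, 0.0, 0.0] |t|2.62
14 rows travel [2.08, -1.43, -0.0] rot [-0.0, 0.0, -0.078] |t|2.52
4 rows travel [0.0, -0.0, 1.8] rot [0.0, 0.0, 0.0] |t|1.80
```

Call:
{"op": "apply_moves", "data": {"travel": [[-2.38, 0.9, 0.08], [-2.38, 0.9, 0.08], [-2.38, 0.9, 0.08], [-2.38, 0.9, 0.08], [-2.38, 0.9, 0.08], [-2.38, 0.9, 0.08], [-2.38, 0.9, 0.08], [-2.38, 0.9, 0.08], [-2.38, 0.9, 0.08], [-2.38, 0.9, 0.08]], "delta_rot": [[0, 0, 0.078], [0, 0, 0.078], [0, 0, 0.078], [0, 0, 0.078], [0, 0, 0.078], [0, 0, 0.078], [0, 0, 0.078], [0, 0, 0.078], [0, 0, 0.078], [0, 0, 0.078]], "grip": [5, 5, 5, 5, 5, 5, 5, 5, 5, 5]}}

```text
t: 24.58
eef_pos: [574.6, 203.0, 110.6]
tcp_rot: [3.141, -0.002, -2.266]
wrist_force: [-0.4, -0.1, 0.5]
finger_gap: 49.9
grip_force: 0.0
```

Call:
{"op": "apply_moves", "data": {"travel": [[-2.38, 0.9, 0.08], [-2.38, 0.9, 0.08], [-2.38, 0.9, 0.08], [-2.38, 0.9, 0.08], [0, 0, 0], [0, 0, 0], [0, 0, 0]], "delta_rot": [[0, 0, 0.078], [0, 0, 0.078], [0, 0, 0.078], [0, 0, 0.078], [0, 0, 0], [0, 0, 0], [0, 0, 0]], "grip": [5, 5, 5, 5, 5, 5, 5]}}

```text
t: 25.17
eef_pos: [618.8, 292.9, 107.3]
tcp_rot: [-3.142, -0.003, -2.574]
wrist_force: [-0.2, -0.6, -0.1]
finger_gap: 49.7
grip_force: 0.0
```

Call:
{"op": "apply_moves", "data": {"travel": [[0, 0, 2.6], [0, 0, 2.6], [0, 0, 2.6], [0, 0, 2.5], [0, 0, 0], [0, 0, 0], [0, 0, 0], [0, 0, 0], [0, 0, 0], [0, 0, 0]], "delta_rot": [[0, 0, 0], [0, 0, 0], [0, 0, 0], [0, 0, 0], [0, 0, 0], [0, 0, 0], [0, 0, 0], [0, 0, 0], [0, 0, 0], [0, 0, 0]], "grip": [5, 5, 5, 5, 5, 2, 2, 2, 2, 2]}}

```text
t: 26.0
eef_pos: [619.9, 293.5, 7.1]
tcp_rot: [-3.141, 0.001, -2.575]
wrist_force: [-1.9, -1.2, 4.3]
finger_gap: 23.3
grip_force: 39.7
```

Call:
{"op": "apply_moves", "data": {"travel": [[0, 0, -2.6], [0, 0, -2.6], [0, 0, -2.6], [0, 0, -2.6], [0, 0, 0]], "delta_rot": [[0, 0, 0], [0, 0, 0], [0, 0, 0], [0, 0, 0], [0, 0, 0]], "grip": [2, 2, 2, 2, 2]}}

```text
t: 26.42
eef_pos: [622.4, 294.7, 116.7]
tcp_rot: [-3.14, 0.011, -2.574]
wrist_force: [-0.4, -0.2, 0.5]
finger_gap: 23.2
grip_force: 39.4
```

Call:
{"op": "apply_moves", "data": {"travel": [[2.08, -1.43, 0], [2.08, -1.43, 0], [2.08, -1.43, 0], [2.08, -1.43, 0], [2.08, -1.43, 0], [2.08, -1.43, 0], [2.08, -1.43, 0], [2.08, -1.43, 0], [2.08, -1.43, 0], [2.08, -1.43, 0]], "delta_rot": [[0, 0, -0.078], [0, 0, -0.078], [0, 0, -0.078], [0, 0, -0.078], [0, 0, -0.078], [0, 0, -0.078], [0, 0, -0.078], [0, 0, -0.078], [0, 0, -0.078], [0, 0, -0.078]], "grip": [2, 2, 2, 2, 2, 2, 2, 2, 2, 2]}}

```text
t: 27.25
eef_pos: [606.6, 46.5, 109.7]
tcp_rot: [3.141, 0.0, -1.791]
wrist_force: [0.3, 0.4, -1.1]
finger_gap: 24.0
grip_force: 39.4
```

Call:
{"op": "apply_moves", "data": {"travel": [[2.08, -1.43, 0], [2.08, -1.43, 0], [2.08, -1.43, 0], [2.08, -1.43, 0], [0, 0, 0], [0, 0, 0], [0, 0, 0]], "delta_rot": [[0, 0, -0.078], [0, 0, -0.078], [0, 0, -0.078], [0, 0, -0.078], [0, 0, 0], [0, 0, 0], [0, 0, 0]], "grip": [2, 2, 2, 2, 2, 2, 2]}}

```text
t: 27.83
eef_pos: [654.4, -40.6, 109.2]
tcp_rot: [3.141, 0.001, -1.484]
wrist_force: [-1.2, -0.2, -2.1]
finger_gap: 23.6
grip_force: 39.6
```

```bash
python3 where.py 4 w_g4
```

```text
[654.4 -40.6 109.2] [ 3.141e+00  1.000e-03 -1.484e+00] 23.58272879199178
5 rows travel [0.0, -0.02, 1.43] rot [0.0, 0.0, -0.0] |t|1.43
expected end row 112 -> jig 110.1 -25.1
[139, 133, 102, 113, 111, 18, 17, 55, 85, 94, 139, 141, 137, 141, 137, 142, 137, 137, 136, 135, 135, 135, 136, 136, 140, 135, 139, 136, 135, 132, 135, 133, 135, 137, 133, 134, 133, 141, 135, 136]
```

Call:
{"op": "apply_moves", "data": {"travel": [[-0.1, -0.08, 1.8], [0, 0, 1.8], [0, 0, 1.8], [0, 0, 1.0], [0, 0, 0.7], [0, 0, 0], [0, 0, 0]], "delta_rot": [[0, 0, 0], [0, 0, 0], [0, 0, 0], [0, 0, 0], [0, 0, 0], [0, 0, 0], [0, 0, 0]], "grip": [2, 2, 2, 2, 2, 2, 2]}}

```text
t: 28.47
eef_pos: [655.8, -39.5, 39.4]
tcp_rot: [-3.141, -0.0, -1.482]
wrist_force: [-1.0, 0.1, -1.0]
finger_gap: 23.5
grip_force: 39.5
```

Call:
{"op": "apply_moves", "data": {"travel": [[0, 0, 0], [0, 0, 0], [0, 0, 0], [0, 0, -2], [0, 0, -3], [0, 0, -3], [0, 0, -3], [0, 0, 0]], "delta_rot": [[0, 0, 0], [0, 0, 0], [0, 0, 0], [0, 0, 0], [0, 0, 0], [0, 0, 0], [0, 0, 0], [0, 0, 0]], "grip": [4, 4, 4, 4, 4, 4, 4, 4]}}

```text
t: 29.13
eef_pos: [659.2, -40.4, 157.1]
tcp_rot: [-3.128, -0.002, -1.482]
wrist_force: [0.4, 0.1, 0.8]
finger_gap: 40.1
grip_force: 0.0
```

```bash
python3 go.py "[(557,-160,250,-1.484,7),(472,-365,250,-1.484,8)]"
```

```text
7 rows travel [1.58, 1.59, -1.34] rot [-0.002, -0.0, 0.0] |t|2.61
8 rows travel [2.46, 1.28, 0.0] rot [0.0, 0.0, 0.0] |t|2.77
```

Call:
{"op": "apply_moves", "data": {"travel": [[1.58, 1.59, -1.34], [1.58, 1.59, -1.34], [1.58, 1.59, -1.34], [1.58, 1.59, -1.34], [1.58, 1.59, -1.34], [1.58, 1.59, -1.34], [1.58, 1.59, -1.34], [0, 0, 0], [0, 0, 0], [0, 0, 0]], "delta_rot": [[0, 0, 0], [0, 0, 0], [0, 0, 0], [0, 0, 0], [0, 0, 0], [0, 0, 0], [0, 0, 0], [0, 0, 0], [0, 0, 0], [0, 0, 0]], "grip": [8, 8, 8, 8, 8, 8, 8, 8, 8, 8]}}

```text
t: 29.97
eef_pos: [554.4, -159.5, 242.2]
tcp_rot: [-3.141, 0.001, -1.483]
wrist_force: [-1.1, 0.5, -0.2]
finger_gap: 80.0
grip_force: 0.0
```

```bash
python3 - <<'E'
from h import *
import json
o,im=shot('wrist','w_sh'); print(o['eef_pos'],o['tcp_rot'])
json.dump({k:np.array(v).tolist() for k,v in o.items()},open('w_sh.json','w'))
E
```

```text
[ 554.42230627 -159.47507822  242.23811955] [-3.14143219e+00  5.40145297e-04 -1.48313011e+00]
```

View pics/w_sh.png

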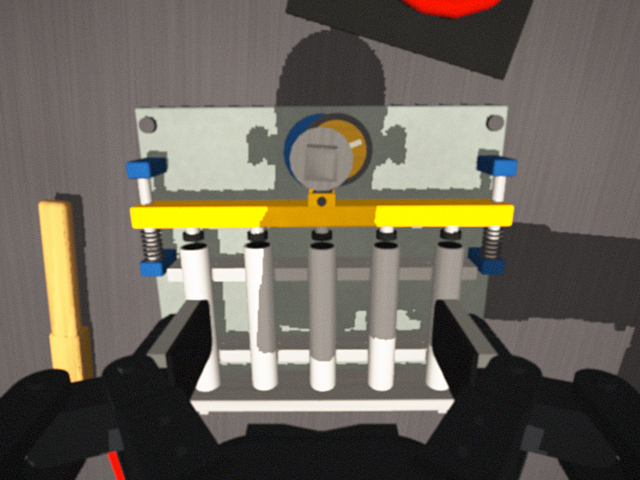

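Call:
{"op": "apply_moves", "data": {"travel": [[2.46, 1.28, 0], [2.46, 1.28, 0], [2.46, 1.28, 0], [2.46, 1.28, 0], [2.46, 1.28, 0], [2.46, 1.28, 0], [2.46, 1.28, 0], [2.46, 1.28, 0], [0, 0, 0], [0, 0, 0]], "delta_rot": [[0, 0, 0], [0, 0, 0], [0, 0, 0], [0, 0, 0], [0, 0, 0], [0, 0, 0], [0, 0, 0], [0, 0, 0], [0, 0, 0], [0, 0, 0]], "grip": [8, 8, 8, 8, 8, 8, 8, 8, 8, 8]}}

```text
t: 30.85
eef_pos: [469.5, -365.3, 241.1]
tcp_rot: [3.14, 0.001, -1.484]
wrist_force: [0.0, 0.3, 0.7]
finger_gap: 80.2
grip_force: 0.0
```

```bash
python3 - <<'E'
from h import *
import json
o,im=shot('wrist','w_wh'); print(o['eef_pos'],o['tcp_rot'])
json.dump({k:np.array(v).tolist() for k,v in o.items()},open('w_wh.json','w'))
E
```

```text
[ 469.50718512 -365.28482013  241.10174038] [ 3.13981349e+00  1.23484815e-03 -1.48427209e+00]
```

View pics/w_wh.png

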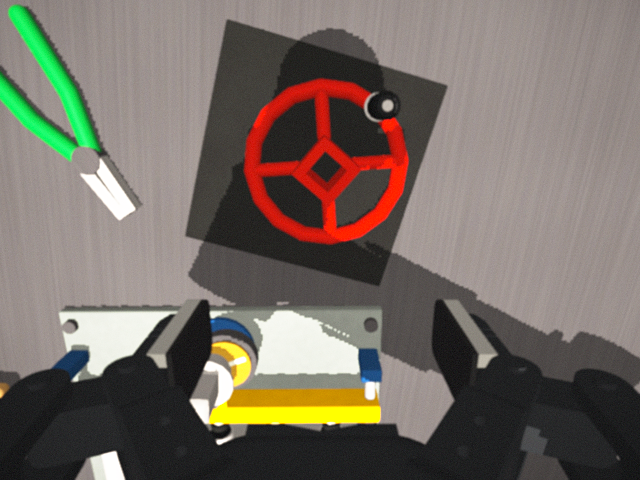

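w_sh: all five tubes are cradled, one per groove, with ends just short of the plungers. The shaft is at (320,160). w_wh: the wheel hub is at (326,168), a diamond in the image, with the handle at (384,106). The mat corners are at (227,20), (446,86), (378,285) and (187,236).

```bash
python3 - <<'E'
import cv2,numpy as np
a=cv2.imread('pics/w_sh.png')[125:190,290:355]; b=cv2.imread('pics/w_wh.png')[135:200,294:359]
cv2.imwrite('pics/crop2.png',np.hstack([cv2.resize(i,None,fx=6,fy=6,interpolation=2) for i in(a,b)]))
E
```

```text
(no output)
```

View pics/crop2.png

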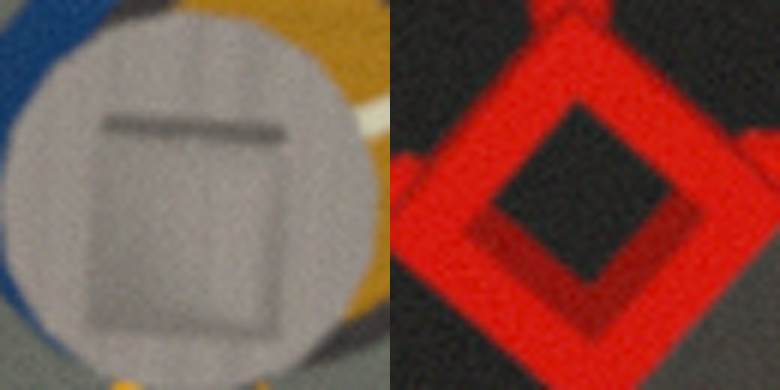

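```bash
python3 - <<'E'
from h import *
import json
os_,ow=[json.load(open(f)) for f in('w_sh.json','w_wh.json')]
c=ray('wrist',np.array([(100,130),(283,143),(272,337),(90,325)])/6+[290,125],108,os_)[:,:2]
d=[np.degrees(np.arctan2(*(c[(i+1)%4]-c[i])[::-1]))%90 for i in range(4)]
print('shaft',c.mean(0),d,[np.linalg.norm(c[(i+1)%4]-c[i]) for i in range(4)])
n=ray('wrist',[(321,155),(357,144)],75,os_)[:,:2];
h=ray('wrist',np.array([(187,100),(318,205),(207,342),(75,232)])/6+[294,135],53,ow)[:,:2]
d=[np.degrees(np.arctan2(*(h[(i+1)%4]-h[i])[::-1]))%90 for i in range(4)]
print('hub',h.mean(0),d,[np.linalg.norm(h[(i+1)%4]-h[i]) for i in range(4)])
k=ray('wrist',[(388,104)],69,ow)[0,:2]; v=k-h.mean(0); print('handle',k,np.linalg.norm(v),np.degrees(np.arctan2(v[1],v[0])))
m=ray('wrist',[(227,20),(446,86),(378,285),(187,236)],3,ow)[:,:2]; print('mat',m.round(0).tolist(),m.mean(0))
im=cv2.imread('pics/w_wh.png')[:,:,::-1]; hsv=cv2.cvtColor(im,cv2.COLOR_RGB2HSV)
r=cv2.inRange(hsv,(0,150,60),(8,255,255))|cv2.inRange(hsv,(172,150,60),(180,255,255))
e=cv2.fitEllipse(cv2.convexHull(max(cv2.findContours(r,0,2)[0],key=cv2.contourArea))); print('rim',ray('wrist',[e[0]],15,ow)[0])
print(ow['joint_pos'],ow['tcp_rot'])
E
```

```text
shaft [ 557.72883005 -199.41533428] [np.float64(0.9770008615033134), np.float64(2.27224121634589), np.float64(1.1804031306262501), np.float64(1.3966799104577348)] [np.float64(20.446054204746147), np.float64(21.753476920867524), np.float64(20.778064991348433), np.float64(21.822266900303884)]
hub [ 466.75299335 -393.2444105 ] [np.float64(56.68225835574529), np.float64(56.37286754214347), np.float64(54.86876987463102), np.float64(54.21916983230774)] [np.float64(22.567319682215103), np.float64(23.92781043258031), np.float64(23.447190493527767), np.float64(23.206890870103972)]
handle [ 426.54360852 -449.03265529] 68.76861845834354 -125.78218292825531
mat [[561.0, -508.0], [367.0, -471.0], [403.0, -277.0], [596.0, -313.0]] [ 481.9803579  -392.08976483]
rim [ 467.78529032 -397.6067992    15.        ]
[-0.3987989363378726, 0.3448426867267241, 0.2573951868964126, -0.00026323959017227164, -1.48549859154677, 0.4853469836623081] [3.139813491204661, 0.0012348481513542175, -1.484272086414661]
```

Crop: the left half is the shaft square, turned about 4° in the image. The right half is the hub bore, a diamond whose centre is (327,171.6) in the full image.

```bash
python3 go.py "[(466.9,-393.5,120,-2.173,8)]"
```

```text
8 rows travel [0.37, -0.04, 1.52] rot [0.0, 0.0, 0.086] |t|1.56
```

Call:
{"op": "apply_moves", "data": {"travel": [[0.37, -0.04, 1.52], [0.37, -0.04, 1.52], [0.37, -0.04, 1.52], [0.37, -0.04, 1.52], [0.37, -0.04, 1.52], [0.37, -0.04, 1.52], [0.37, -0.04, 1.52], [0.37, -0.04, 1.52], [0, 0, 0], [0, 0, 0]], "delta_rot": [[0, 0, 0.086], [0, 0, 0.086], [0, 0, 0.086], [0, 0, 0.086], [0, 0, 0.086], [0, 0, 0.086], [0, 0, 0.086], [0, 0, 0.086], [0, 0, 0], [0, 0, 0]], "grip": [7, 7, 7, 7, 7, 7, 7, 7, 7, 7]}}

```text
t: 31.73
eef_pos: [466.8, -392.7, 120.1]
tcp_rot: [3.139, -0.0, -2.167]
wrist_force: [0.8, 0.4, 1.0]
finger_gap: 70.1
grip_force: 0.0
```

Call:
{"op": "apply_moves", "data": {"travel": [[0, 0, 0], [0, 0, 0], [0, 0, 0]], "delta_rot": [[0, 0, 0], [0, 0, 0], [0, 0, 0]], "grip": [7, 7, 7]}}

```text
t: 31.98
eef_pos: [467.4, -393.8, 122.1]
tcp_rot: [-3.139, 0.0, -2.169]
wrist_force: [0.3, 0.1, -0.2]
finger_gap: 70.0
grip_force: 0.0
```

```bash
python3 - <<'E'
from h import *
o,im=shot('wrist','w_hub'); print(np.round(o['eef_pos'],1),np.round(o['tcp_rot'],3))
cv2.imwrite('pics/hubc.png',cv2.resize(im[150:400,200:440,::-1],None,fx=2.2,fy=2.2))
print(proj('wrist',[[466.9,-393.3,53],[466.9,-393.3,3]],o))
E
python3 go.py "[(466.9,-393.5,24,-2.173,5)]"
```

```text
[ 467.4 -393.8  122.1] [-3.139  0.    -2.169]
[[322.67889222 252.08934891]
 [322.6121379  227.9408341 ]]
5 rows travel [-0.0, 0.01, 1.96] rot [-0.0, 0.0, 0.001] |t|1.96
```

View pics/hubc.png

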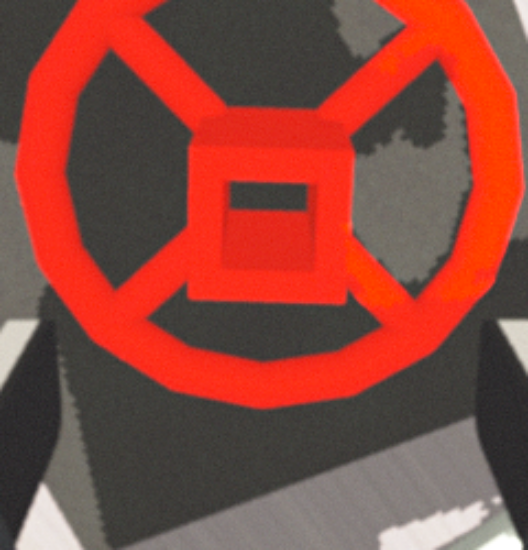

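Crop: the hub top square is centred at (322.3,251.9) in the full image, against a prediction of (322.7,252.1). It is square to the fingers, so I'm grasping.

Call:
{"op": "apply_moves", "data": {"travel": [[0, 0, 2], [0, 0, 2], [0, 0, 2], [0, 0, 2], [0, 0, 1.8], [0, 0, 0], [0, 0, 0]], "delta_rot": [[0, 0, 0], [0, 0, 0], [0, 0, 0], [0, 0, 0], [0, 0, 0], [0, 0, 0], [0, 0, 0]], "grip": [7, 7, 7, 7, 7, 7, 7]}}

```text
t: 32.62
eef_pos: [466.3, -393.8, 22.8]
tcp_rot: [3.14, -0.0, -2.17]
wrist_force: [0.0, 0.3, -0.3]
finger_gap: 69.8
grip_force: 0.0
```

Call:
{"op": "apply_moves", "data": {"travel": [[0, 0, 0], [0, 0, 0], [0, 0, 0], [0, 0, 0], [0, 0, 0], [0, 0, 0], [0, 0, 0]], "delta_rot": [[0, 0, 0], [0, 0, 0], [0, 0, 0], [0, 0, 0], [0, 0, 0], [0, 0, 0], [0, 0, 0]], "grip": [3.5, 3.5, 3.5, 3.5, 3.5, 3.5, 3.5], "force": 100}}

```text
t: 33.2
eef_pos: [467.3, -394.3, 25.1]
tcp_rot: [-3.139, -0.0, -2.17]
wrist_force: [-1.5, 1.2, 5.8]
finger_gap: 38.4
grip_force: 101.7
```

```bash
python3 go.py "[(467.4,-393.8,180,-2.173,6),(557.6,-199,180,-1.546,10)]"
```

```text
6 rows travel [-0.01, -0.0, -2.58] rot [-0.0, -0.0, 0.0] |t|2.58
10 rows travel [-2.17, -0.25, -0.0] rot [0.0, 0.0, -0.063] |t|2.18
```

Call:
{"op": "apply_moves", "data": {"travel": [[0, 0, -1], [0, 0, -2.6], [0, 0, -3], [0, 0, -3], [0, 0, -3], [0, 0, -2.8], [0, 0, 0]], "delta_rot": [[0, 0, 0], [0, 0, 0], [0, 0, 0], [0, 0, 0], [0, 0, 0], [0, 0, 0], [0, 0, 0]], "grip": [3.5, 3.5, 3.5, 3.5, 3.5, 3.5, 3.5]}}

```text
t: 33.78
eef_pos: [468.5, -395.6, 183.7]
tcp_rot: [-3.131, -0.0, -2.17]
wrist_force: [1.3, -1.3, -4.9]
finger_gap: 38.6
grip_force: 102.6
```

Call:
{"op": "apply_moves", "data": {"travel": [[-2.17, -0.25, 0], [-2.17, -0.25, 0], [-2.17, -0.25, 0], [-2.17, -0.25, 0], [-2.17, -0.25, 0], [-2.17, -0.25, 0], [-2.17, -0.25, 0], [-2.17, -0.25, 0], [-2.17, -0.25, 0], [-2.17, -0.25, 0]], "delta_rot": [[0, 0, -0.063], [0, 0, -0.063], [0, 0, -0.063], [0, 0, -0.063], [0, 0, -0.063], [0, 0, -0.063], [0, 0, -0.063], [0, 0, -0.063], [0, 0, -0.063], [0, 0, -0.063]], "grip": [3.5, 3.5, 3.5, 3.5, 3.5, 3.5, 3.5, 3.5, 3.5, 3.5]}}

```text
t: 34.62
eef_pos: [555.3, -196.8, 174.4]
tcp_rot: [3.138, 0.002, -1.538]
wrist_force: [0.2, -0.0, -8.1]
finger_gap: 38.4
grip_force: 102.6
```

Call:
{"op": "apply_moves", "data": {"travel": [[0, 0, 0], [0, 0, 0], [0, 0, 0], [0, 0, 0]], "delta_rot": [[0, 0, 0], [0, 0, 0], [0, 0, 0], [0, 0, 0]], "grip": [3.5, 3.5, 3.5, 3.5]}}

```text
t: 34.95
eef_pos: [555.7, -199.0, 175.9]
tcp_rot: [3.14, 0.001, -1.542]
wrist_force: [0.9, -0.4, -8.8]
finger_gap: 38.7
grip_force: 102.1
```

```bash
python3 - <<'E'
from h import *
o,im=shot('wrist','w_fit'); print(np.round(o['eef_pos'],1),np.round(o['tcp_rot'],3),o['finger_gap'],o['wrist_force'])
cv2.imwrite('pics/fit.png',cv2.resize(im[100:340,180:460,::-1],None,fx=2.4,fy=2.4))
E
python3 go.py "[(557.6,-199,140,-1.546,4)]"
```

```text
[ 555.7 -199.   175.9] [ 3.140e+00  1.000e-03 -1.542e+00] 38.668450139922115 [ 0.92631212 -0.39886762 -8.79843804]
4 rows travel [-0.0, -0.04, 0.9] rot [0.0, 0.0, 0.001] |t|0.91
```

View pics/fit.png

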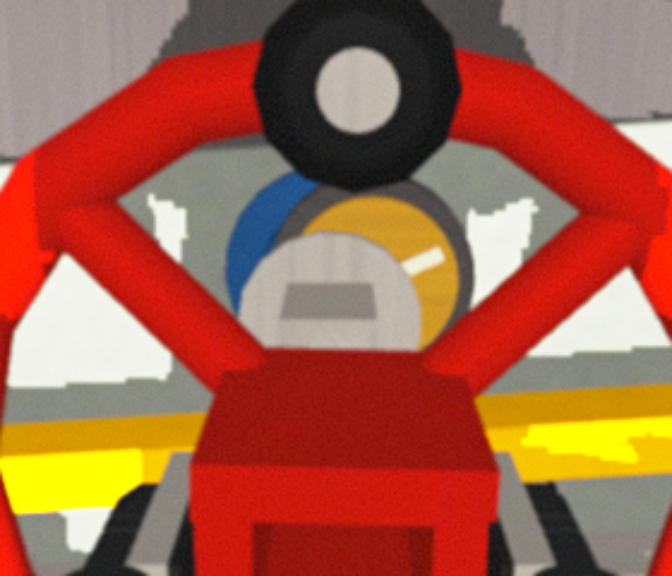

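```bash
python3 - <<'E'
from h import *
o=manip.get_obs(); f=lambda p:np.array(p)/2.4+[180,100]
Rm=R.from_euler('xyz',o['tcp_rot']).as_matrix(); t=np.array(o['eef_pos'])
for n,p,z in (('base',[(288,284),(372,283)],75),('top',[(280,318),(377,318)],108),('collar l/r',[(240,310),(421,310)],75),('hubtop',[(190,466),(498,468)],203.8),('bore',[(253,523),(433,526)],203.8),('line',[(405,271),(443,253)],70)):
    q=ray('wrist',f(p),z,o); print(n,((q-t)@Rm)[:,:2].round(1).tolist(),q.mean(0)[:2].round(1))
E
```

```text
base [[10.7, -12.8], [11.0, 8.8]] [ 558.  -209.9]
top [[11.1, -12.9], [11.1, 8.9]] [ 558.1 -210.2]
collar l/r [[3.8, -25.4], [3.7, 21.6]] [ 557.7 -202.8]
hubtop [[18.9, -18.8], [18.5, 20.9]] [ 555.4 -217.9]
bore [[10.7, -10.9], [10.3, 12.7]] [ 555.3 -209.7]
line [[12.9, 17.6], [17.7, 27.4]] [ 533.6 -215.1]
```

fit.png: the shaft face is at crop (285–375, 284–318) and the bore edge at (253–433, 524). The offset between them is about 1 mm in tool x and −2.5 mm in tool y, so I'll correct that and lower.

Call:
{"op": "apply_moves", "data": {"travel": [[0.1, -0.25, 0], [0, 0, 1.2], [0, 0, 1.2], [0, 0, 0.8], [0, 0, 0], [0, 0, 0]], "delta_rot": [[0, 0, -0.02], [0, 0, 0], [0, 0, 0], [0, 0, 0], [0, 0, 0], [0, 0, 0]], "grip": [3.5, 3.5, 3.5, 3.5, 3.5, 3.5]}}

```text
t: 35.5
eef_pos: [558.7, -199.9, 144.5]
tcp_rot: [3.14, -0.0, -1.521]
wrist_force: [1.4, -0.8, -7.7]
finger_gap: 38.5
grip_force: 102.0
```

Call:
{"op": "apply_moves", "data": {"travel": [[0, 0, 0.4], [0, 0, 0.4], [0, 0, 0.4], [0, 0, 0], [0, 0, 0]], "delta_rot": [[0, 0, 0], [0, 0, 0], [0, 0, 0], [0, 0, 0], [0, 0, 0]], "grip": [3.5, 3.5, 3.5, 3.5, 3.5]}}

```text
t: 35.92
eef_pos: [558.8, -199.5, 132.6]
tcp_rot: [3.141, 0.0, -1.521]
wrist_force: [0.5, 1.1, -8.9]
finger_gap: 38.4
grip_force: 102.2
```

```bash
python3 - <<'E'
from h import *
o=manip.get_obs(); print({k:np.round(o[k],3).tolist() for k in('eef_pos','tcp_rot','wrist_force','moment','joint_pos')})
E
```

```text
{'eef_pos': [558.763, -199.516, 132.614], 'tcp_rot': [3.141, 0.0, -1.521], 'wrist_force': [0.475, 1.055, -8.852], 'moment': [0.084, -0.057, 0.032], 'joint_pos': [-0.08, 0.386, 0.04, 0.0, -1.226, 0.13]}
```

Call:
{"op": "apply_moves", "data": {"travel": [[0, 0, 0.4], [0, 0, 0.4], [0, 0, 0.4], [0, 0, 0], [0, 0, 0]], "delta_rot": [[0, 0, 0], [0, 0, 0], [0, 0, 0], [0, 0, 0], [0, 0, 0]], "grip": [3.5, 3.5, 3.5, 3.5, 3.5]}}

```text
t: 36.33
eef_pos: [558.7, -199.5, 120.4]
tcp_rot: [3.141, 0.0, -1.521]
wrist_force: [0.1, 0.2, -8.1]
finger_gap: 38.5
grip_force: 102.3
```

Call:
{"op": "apply_moves", "data": {"travel": [[0, 0, 0.5], [0, 0, 0.5], [0, 0, 0.5], [0, 0, 0.4], [0, 0, 0.2], [0, 0, 0], [0, 0, 0]], "delta_rot": [[0, 0, 0], [0, 0, 0], [0, 0, 0], [0, 0, 0], [0, 0, 0], [0, 0, 0], [0, 0, 0]], "grip": [3.5, 3.5, 3.5, 3.5, 3.5, 3.5, 3.5]}}

```text
t: 36.92
eef_pos: [559.0, -199.5, 99.8]
tcp_rot: [3.141, -0.0, -1.521]
wrist_force: [0.7, 0.3, -8.3]
finger_gap: 38.3
grip_force: 102.4
```

Call:
{"op": "apply_moves", "data": {"travel": [[0, 0, 0.15], [0, 0, 0.15], [0, 0, 0], [0, 0, 0]], "delta_rot": [[0, 0, 0], [0, 0, 0], [0, 0, 0], [0, 0, 0]], "grip": [3.5, 3.5, 3.5, 3.5]}}

```text
t: 37.25
eef_pos: [559.3, -199.6, 97.2]
tcp_rot: [-3.141, -0.0, -1.521]
wrist_force: [-0.1, 0.6, -7.8]
finger_gap: 38.3
grip_force: 102.6
```

Call:
{"op": "apply_moves", "data": {"travel": [[0, 0, 0.15], [0, 0, 0], [0, 0, 0]], "delta_rot": [[0, 0, 0], [0, 0, 0], [0, 0, 0]], "grip": [3.5, 3.5, 3.5]}}

```text
t: 37.5
eef_pos: [559.3, -199.7, 97.1]
tcp_rot: [-3.14, -0.001, -1.52]
wrist_force: [-5.2, 3.2, 4.9]
finger_gap: 38.6
grip_force: 103.9
```

Call:
{"op": "apply_moves", "data": {"travel": [[0, 0, 0.1], [0, 0, 0], [0, 0, 0]], "delta_rot": [[0, 0, 0], [0, 0, 0], [0, 0, 0]], "grip": [3.5, 3.5, 3.5]}}

```text
t: 37.75
eef_pos: [559.3, -199.7, 97.1]
tcp_rot: [-3.139, -0.001, -1.52]
wrist_force: [-7.0, 4.9, 11.7]
finger_gap: 38.3
grip_force: 104.9
```

Call:
{"op": "apply_moves", "data": {"travel": [[0, 0.03, -0.12], [0, 0, 0], [0, 0.01, 0], [0, 0.01, 0], [0, 0.01, 0], [0, 0, 0]], "delta_rot": [[0, 0, 0], [0, 0, 0.06], [0, 0, 0.08], [0, 0, 0.08], [0, 0, 0.08], [0, 0, 0]], "grip": [3.5, 3.5, 3.5, 3.5, 3.5, 3.5], "force": 115}}

```text
t: 38.25
eef_pos: [558.3, -200.5, 97.2]
tcp_rot: [-3.14, -0.002, -1.825]
wrist_force: [-5.2, 0.7, 5.2]
finger_gap: 38.4
grip_force: 115.8
```

```bash
cat > st.py <<'E'
from h import *
o,im=shot('wrist','w_turn'); Rm=R.from_euler('xyz',o['tcp_rot']).as_matrix()
print({k:np.round(o[k],3).tolist() for k in('eef_pos','tcp_rot','finger_gap','grip_force')},'F tool',(Rm.T@o['wrist_force']).round(1),'M tool',(Rm.T@o['moment']).round(3))
E
python3 st.py
```

```text
{'eef_pos': [558.312, -200.502, 97.157], 'tcp_rot': [-3.14, -0.002, -1.825], 'finger_gap': 38.378, 'grip_force': 115.825} F tool [ 0.7  5.2 -5.2] M tool [-1.822  0.329  0.06 ]
```

```bash
cat > hold.py <<'E'
from h import *
a=cv2.imread('pics/w_fit.png'); b=cv2.imread('pics/w_turn.png')
for n,(r0,r1,c0,c1) in {'handle':(95,180,285,375),'hubtop':(290,345,255,392)}.items():
    m=cv2.matchTemplate(b,a[r0:r1,c0:c1],cv2.TM_CCOEFF_NORMED); _,v,_,p=cv2.minMaxLoc(m); print(n,'shift',p[0]-c0,p[1]-r0,round(v,2))
E
python3 hold.py; python3 -c "
from h import *
o=manip.get_obs();print(o['moment'],o['wrist_force'],o['tau'])"
```

```text
handle shift 0 0 0.96
hubtop shift 0 -1 0.41
[ 0.18860828  1.79918832 -0.04251262] [-5.26028889  0.19758736  6.02572742] [  1.11474272 -42.08174229  22.36845016   4.46818739   1.84275806
  -0.30086188]
```

Call:
{"op": "apply_moves", "data": {"travel": [[0, 0.01, 0], [0, 0.01, 0], [0, 0.01, 0], [0, 0.01, 0], [0, 0.01, 0], [0, 0.01, 0], [0, 0, 0]], "delta_rot": [[0, 0, 0.1], [0, 0, 0.1], [0, 0, 0.1], [0, 0, 0.1], [0, 0, 0.1], [0, 0, 0.1], [0, 0, 0]], "grip": [3.5, 3.5, 3.5, 3.5, 3.5, 3.5, 3.5]}}

```text
t: 38.88
eef_pos: [557.6, -200.0, 97.1]
tcp_rot: [-3.14, -0.001, -2.425]
wrist_force: [-6.6, 0.2, 6.9]
finger_gap: 38.4
grip_force: 115.8
```

```bash
python3 st.py; python3 hold.py; python3 -c "
from h import *
print(manip.get_obs()['tau'][5])"
```

```text
{'eef_pos': [557.556, -200.015, 97.148], 'tcp_rot': [-3.14, -0.001, -2.425], 'finger_gap': 38.367, 'grip_force': 115.84} F tool [ 4.8  4.5 -6.9] M tool [-1.766  1.345 -0.037]
handle shift 0 -1 0.85
hubtop shift 0 -1 0.41
-0.5475035682320595
```

Call:
{"op": "apply_moves", "data": {"travel": [[0, 0.01, 0], [0, 0.01, 0], [0, 0.01, 0], [0, 0.01, 0], [0, 0.01, 0], [0, 0.01, 0], [0, 0.01, 0], [0, 0, 0]], "delta_rot": [[0, 0, 0.1], [0, 0, 0.1], [0, 0, 0.1], [0, 0, 0.1], [0, 0, 0.1], [0, 0, 0.1], [0, 0, 0.1], [0, 0, 0]], "grip": [3.5, 3.5, 3.5, 3.5, 3.5, 3.5, 3.5, 3.5]}}

```text
t: 39.6
eef_pos: [557.3, -199.2, 97.1]
tcp_rot: [-3.14, 0.0, -3.125]
wrist_force: [-6.8, 0.9, 6.5]
finger_gap: 38.2
grip_force: 116.0
```

```bash
python3 st.py; python3 hold.py; python3 -c "
from h import *
print(manip.get_obs()['tau'][5])"
```

```text
{'eef_pos': [557.253, -199.198, 97.143], 'tcp_rot': [-3.14, 0.0, -3.125], 'finger_gap': 38.218, 'grip_force': 115.951} F tool [ 6.8  1.  -6.5] M tool [-0.613  2.238  0.046]
handle shift 0 0 0.88
hubtop shift 0 -1 0.41
-0.49685100093483925
```

Call:
{"op": "apply_moves", "data": {"travel": [[0, 0.01, 0], [0, 0.01, 0], [0, 0.01, 0], [0, 0.01, 0], [0, 0, 0]], "delta_rot": [[0, 0, 0.1], [0, 0, 0.1], [0, 0, 0.1], [0, 0, 0.1], [0, 0, 0]], "grip": [3.5, 3.5, 3.5, 3.5, 3.5]}}

```text
t: 40.07
eef_pos: [557.4, -198.7, 97.1]
tcp_rot: [-3.141, 0.001, 2.758]
wrist_force: [-5.8, 1.8, 7.0]
finger_gap: 38.2
grip_force: 116.1
```

```bash
python3 st.py; python3 hold.py; python3 -c "
from h import *
print(manip.get_obs()['tau'][5])"
```

```text
{'eef_pos': [557.384, -198.714, 97.128], 'tcp_rot': [-3.141, 0.001, 2.758], 'finger_gap': 38.211, 'grip_force': 116.06} F tool [ 6.  -0.5 -7. ] M tool [0.101 2.229 0.151]
handle shift 0 0 0.89
hubtop shift 0 -1 0.41
-0.3388989809900522
```

Call:
{"op": "apply_moves", "data": {"travel": [[0, 0.01, 0], [0, 0.01, 0], [0, 0, 0], [0, 0, 0]], "delta_rot": [[0, 0, 0.11], [0, 0, 0.11], [0, 0, 0], [0, 0, 0]], "grip": [3.5, 3.5, 3.5, 3.5]}}

```text
t: 40.45
eef_pos: [557.6, -198.5, 97.1]
tcp_rot: [-3.141, 0.001, 2.542]
wrist_force: [-5.4, 3.0, 7.4]
finger_gap: 38.1
grip_force: 116.1
```

```bash
python3 st.py; python3 hold.py; python3 -c "
from h import *
print(manip.get_obs()['tau'][5])"
```

```text
{'eef_pos': [557.605, -198.488, 97.106], 'tcp_rot': [-3.141, 0.001, 2.542], 'finger_gap': 38.125, 'grip_force': 116.149} F tool [ 6.1 -0.5 -7.4] M tool [0.499 2.099 0.151]
handle shift 0 0 0.86
hubtop shift 0 -1 0.41
0.12740759644657373
```

Call:
{"op": "apply_moves", "data": {"travel": [[0, 0, -0.5], [0, 0, -0.8], [0, 0, -1], [0, 0, -1.2], [0, 0, -1.5], [0, 0, -1.5], [0, 0, -1.5], [0, 0, 0], [0, 0, 0]], "delta_rot": [[0, 0, 0], [0, 0, 0], [0, 0, 0], [0, 0, 0], [0, 0, 0], [0, 0, 0], [0, 0, 0], [0, 0, 0], [0, 0, 0]], "grip": [3.5, 3.5, 3.5, 3.5, 3.5, 3.5, 3.5, 3.5, 3.5]}}

```text
t: 41.25
eef_pos: [558.1, -197.7, 176.3]
tcp_rot: [3.14, 0.001, 2.542]
wrist_force: [0.7, 0.1, -9.0]
finger_gap: 38.3
grip_force: 117.6
```

```bash
python3 st.py; python3 - <<'E'
from h import *
o,im=shot('wrist','w_after'); 
cv2.imwrite('pics/after.png',cv2.resize(im[60:340,140:500,::-1],None,fx=2.1,fy=2.1))
E
```

```text
{'eef_pos': [558.142, -197.744, 176.271], 'tcp_rot': [3.14, 0.001, 2.542], 'finger_gap': 38.293, 'grip_force': 117.562} F tool [-0.6  0.5  9. ] M tool [-0.093  0.032  0.013]
```

View pics/after.png

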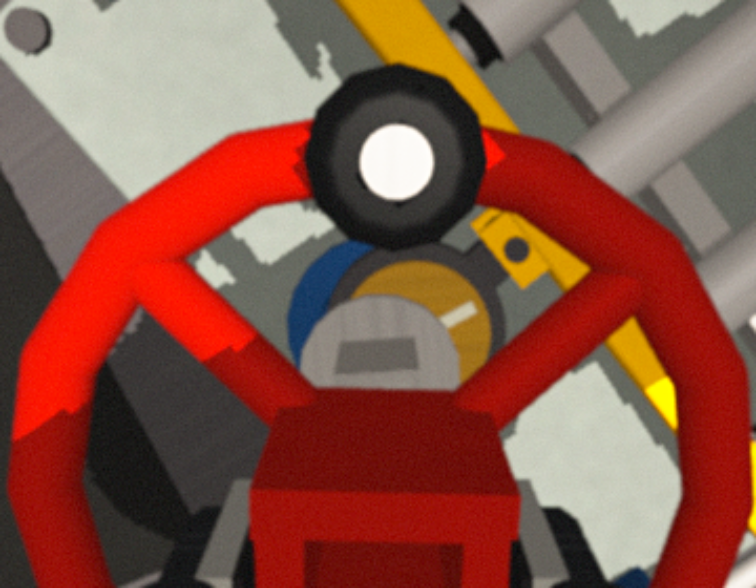

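after.png: the wheel is off the shaft, the shaft face is at crop (342,345)–(418,339), the white line at (443,326)–(475,307), and the plunger is against a tube at (480,40).

```bash
python3 - <<'E'
from h import *
o=manip.get_obs(); f=lambda p:np.array(p)/2.1+[140,60]
yaw=o['tcp_rot'][2]
for p,z in (([(342,345),(418,339)],75),([(336,373),(418,368)],108)):
    q=ray('wrist',f(p),z,o)[:,:2]; d=q[1]-q[0]; a=np.arctan2(d[1],d[0]); 
    print('flat len',np.linalg.norm(d),'cam mod pi/2',(0.09-a)%(np.pi/2)+np.pi/2)
q=ray('wrist',f([(443,326),(475,307)]),70,o)[:,:2]; print('line radial angle', np.arctan2(*(q.mean(0)-[557.7,-199])[::-1]), 'tube/plunger')
q0=np.array([533.6,-215.1])-[557.7,-199]; print('line at start',np.arctan2(q0[1],q0[0]))
E
python3 go.py "[(558,-197.7,185,-3.741,1),(480,-392,185,-3.0,10),(480,-392,27,-3.0,6)]"
```

```text
flat len 22.340980839207887 cam mod pi/2 2.179768143160091
flat len 20.99596379159876 cam mod pi/2 2.1976110696905002
line radial angle 1.5949095005019278 tube/plunger
line at start -2.552633112535282
1 rows travel [-0.1, 0.05, -1.08] rot [-0.0, -0.003, -0.0] |t|1.08
10 rows travel [0.25, -2.13, -0.0] rot [-0.0, 0.0, -0.074] |t|2.14
6 rows travel [0.0, -0.0, 2.63] rot [0.0, 0.0, 0.0] |t|2.63
```

Call:
{"op": "apply_moves", "data": {"travel": [[0, 0, -0.8], [0.25, -2.13, 0], [0.25, -2.13, 0], [0.25, -2.13, 0], [0.25, -2.13, 0], [0.25, -2.13, 0], [0.25, -2.13, 0], [0.25, -2.13, 0], [0.25, -2.13, 0], [0.25, -2.13, 0]], "delta_rot": [[0, 0, 0], [0, 0, -0.074], [0, 0, -0.074], [0, 0, -0.074], [0, 0, -0.074], [0, 0, -0.074], [0, 0, -0.074], [0, 0, -0.074], [0, 0, -0.074], [0, 0, -0.074]], "grip": [3.5, 3.5, 3.5, 3.5, 3.5, 3.5, 3.5, 3.5, 3.5, 3.5]}}

```text
t: 42.18
eef_pos: [479.5, -371.8, 183.3]
tcp_rot: [3.141, -0.001, -3.071]
wrist_force: [0.7, 0.0, -8.5]
finger_gap: 38.1
grip_force: 117.7
```

Call:
{"op": "apply_moves", "data": {"travel": [[0.25, -2.13, 0], [0, 0, 0], [0, 0, 0], [0, 0, 0]], "delta_rot": [[0, 0, -0.074], [0, 0, 0], [0, 0, 0], [0, 0, 0]], "grip": [3.5, 3.5, 3.5, 3.5]}}

```text
t: 42.52
eef_pos: [479.1, -392.1, 182.9]
tcp_rot: [3.14, -0.001, -3.002]
wrist_force: [0.4, -0.2, -7.7]
finger_gap: 38.3
grip_force: 118.0
```

```bash
python3 go.py "[(480,-392,40,-3.0,6),(480,-392,26,-3.0,3)]"; python3 -c "
from h import *
o=manip.get_obs();print(o['eef_pos'],o['tcp_rot'],o['wrist_force'])"
```

```text
6 rows travel [-0.02, -0.0, 2.38] rot [0.0, -0.0, -0.0] |t|2.38
3 rows travel [0.0, -0.0, 0.47] rot [0.0, 0.0, 0.0] |t|0.47
[ 479.05526367 -392.14162441  182.93513956] [ 3.14028007e+00 -1.04411245e-03 -3.00194042e+00] [ 0.36888379 -0.24565374 -7.74261668]
```

Call:
{"op": "apply_moves", "data": {"travel": [[0, 0, 2.5], [0, 0, 2.5], [0, 0, 2.5], [0, 0, 2.5], [0, 0, 2.3], [0, 0, 1.5], [0, 0, 0.7], [0, 0, 0.5], [0, 0, 0], [0, 0, 0]], "delta_rot": [[0, 0, 0], [0, 0, 0], [0, 0, 0], [0, 0, 0], [0, 0, 0], [0, 0, 0], [0, 0, 0], [0, 0, 0], [0, 0, 0], [0, 0, 0]], "grip": [3.5, 3.5, 3.5, 3.5, 3.5, 3.5, 3.5, 3.5, 3.5, 3.5]}}

```text
t: 43.35
eef_pos: [480.2, -392.8, 34.8]
tcp_rot: [-3.14, 0.001, -3.0]
wrist_force: [0.5, -0.6, -7.7]
finger_gap: 38.1
grip_force: 118.0
```

Call:
{"op": "apply_moves", "data": {"travel": [[0, 0, 0.2], [0, 0, 0.2], [0, 0, 0], [0, 0, 0]], "delta_rot": [[0, 0, 0], [0, 0, 0], [0, 0, 0], [0, 0, 0]], "grip": [3.5, 3.5, 3.5, 3.5]}}

```text
t: 43.68
eef_pos: [479.4, -392.6, 29.8]
tcp_rot: [-3.141, 0.0, -3.001]
wrist_force: [0.6, 0.3, -7.8]
finger_gap: 38.5
grip_force: 118.0
```

Call:
{"op": "apply_moves", "data": {"travel": [[0, 0, 0.2], [0, 0, 0.15], [0, 0, 0.1], [0, 0, 0], [0, 0, 0]], "delta_rot": [[0, 0, 0], [0, 0, 0], [0, 0, 0], [0, 0, 0], [0, 0, 0]], "grip": [3.5, 3.5, 3.5, 3.5, 3.5]}}

```text
t: 44.1
eef_pos: [479.3, -392.5, 25.3]
tcp_rot: [-3.142, -0.0, -3.001]
wrist_force: [-0.9, 1.5, -5.2]
finger_gap: 38.0
grip_force: 118.4
```

Call:
{"op": "apply_moves", "data": {"travel": [[0, 0, 0.05], [0, 0, 0], [0, 0, 0]], "delta_rot": [[0, 0, 0], [0, 0, 0], [0, 0, 0]], "grip": [3.5, 3.5, 3.5]}}

```text
t: 44.35
eef_pos: [479.3, -392.5, 25.2]
tcp_rot: [-3.141, 0.0, -3.001]
wrist_force: [-3.4, 2.9, -0.9]
finger_gap: 38.4
grip_force: 119.3
```

Call:
{"op": "apply_moves", "data": {"travel": [[0, 0, 0], [0, 0, 0], [0, 0, 0], [0, 0, 0], [0, 0, -1], [0, 0, -2], [0, 0, -3], [0, 0, -3], [0, 0, -3], [0, 0, -3]], "delta_rot": [[0, 0, 0], [0, 0, 0], [0, 0, 0], [0, 0, 0], [0, 0, 0], [0, 0, 0], [0, 0, 0], [0, 0, 0], [0, 0, 0], [0, 0, 0]], "grip": [6.5, 6.5, 6.5, 6.5, 6.5, 6.5, 6.5, 6.5, 6.5, 6.5]}}

```text
t: 45.18
eef_pos: [479.3, -392.7, 177.3]
tcp_rot: [-3.14, 0.001, -3.001]
wrist_force: [0.9, -0.2, -0.4]
finger_gap: 65.0
grip_force: 0.0
```

Call:
{"op": "apply_moves", "data": {"travel": [[2.5, 0, -1.5], [2.5, 0, -1.5], [2.5, 0, -1.5], [2.5, 0, -1.5], [2, 0, 0], [0, 0, 0], [0, 0, 0], [0, 0, 0]], "delta_rot": [[0, 0, 0], [0, 0, 0], [0, 0, 0], [0, 0, 0], [0, 0, 0], [0, 0, 0], [0, 0, 0], [0, 0, 0]], "grip": [6.5, 6.5, 6.5, 6.5, 6.5, 6.5, 6.5, 6.5]}}

```text
t: 45.85
eef_pos: [360.8, -409.3, 234.9]
tcp_rot: [-3.141, 0.001, -3.001]
wrist_force: [0.4, -0.0, 0.4]
finger_gap: 65.1
grip_force: 0.0
```

```bash
python3 - <<'E'
from h import *
o,s=shot('scene'); _,t=shot('top')
a=cv2.resize(s[150:310,120:400],None,fx=2,fy=2)[:, :400]; a=cv2.resize(s[140:320,180:390],(466,400)); b=cv2.resize(t[150:310,270:400],(325,400))
cv2.imwrite('pics/final.png',np.hstack([a,b])[:,:,::-1]); print(o['eef_pos'])
E
```

```text
[ 360.8346429  -409.31075544  234.90441171]
```

View pics/final.png

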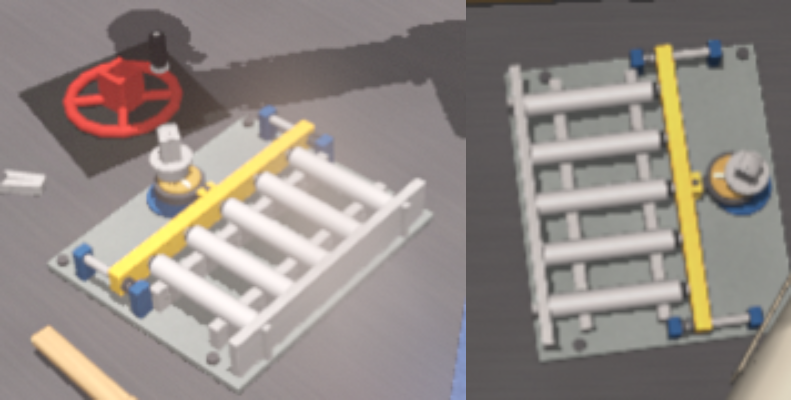

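The final picture shows all five tubes against the stop with the jaw closed on them, and the wheel lying flat on its mat. I'm handing in.

```bash
python3 -c "
from cell import manip
print(manip.finish_job())"
```

```text
the job is handed in; nothing more can be done
None
```

The job is handed in at about 46 s: all five tubes are clamped against the stop with the cam at about 2.19 rad, the flywheel lies flat on its black mat, and the other tools were left alone; no verdict came back.

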